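# Fill the empty bays of the battery charging locker

### The job

Raise the clear lift-up door of the charging locker until its stay locks and holds it, then set a spare battery pack from the desk fully down into every empty charging bay, leaving the packs that are already charging where they are. Then push the stay's red knob to unlock it and lower the door, without slamming it, until it is fully shut. Any packs left over stay on the desk, and the microphone and metronome are left where they are.

Things in the scene. Friction and masses are not known exactly. Their poses are not given: they have to be found in the camera images.
- door (a joint): opening angle of the locker's clear lift-up door (pane 460 mm wide, 207 mm long down its slope, 8 mm thick, hinged at its top edge): 0 = shut, about 1.48 rad = held by the locked stay. Shut, the pane slopes 0.744 rad from vertical, lower edge towards the robot; that edge swings out and up. Raising takes 10 to 15 N at the handle. Unlocked, it sinks slowly, sticks part-way and must be pushed shut.
- hinge (a point): middle of the door's hinge line, at the top front edge of the locker, 220 mm above the desk. Its x axis points level into the locker (away from the robot), y along the hinge line to the left, z up; this frame belongs to the locker and does not turn with the door.
- handle (a point): middle of the black bar handle on the door's outer face: round, 12 mm thick, 124 mm long, parallel to the hinge line, 158 mm down the pane from the hinge line and standing 35 mm off the pane (bar axis to pane). The point turns with the door: -x points straight out of the pane, -z down the pane, away from the hinge.
- stay (a joint): elbow angle of the folding stay (two 114 mm steel links) on the locker's left outer side: 0 = folded, door shut; 2.25 = links in line; beyond = over centre; 2.41 = on its stop, locked. A spring snaps it over centre when the door is raised all the way; the door then settles back 0.01 rad. To unlock, push the red knob 30 mm or more away from the robot (about 5 N); below 2.0 it does not snap back.
- knob (a point): centre of the red release knob at the stay's elbow: a round bar 22 mm thick, 60 mm long, parallel to the hinge line, its inner end 18 mm outside the locker's left side. Stay locked: 165 mm above the desk, 55 mm nearer the robot than the hinge line. It moves away from the robot as the stay folds.
- bay0 (a point): charging bay 0 of four in the locker (0 rightmost seen from the robot, 80 mm apart): where a seated pack's centre lies, 28 mm above the bay floor, 58 mm above the desk, 52 mm nearer the robot than the hinge line. x points into the locker; packs lie along x. An open recess 128 x 54 mm, ribs 10 mm high; the front panel, 91 mm from its centre, is 68 mm high. Door up, reach in under the pane, tilted about 45 degrees.
- bay1 (a point): charging bay 1 of four in the locker (0 rightmost seen from the robot, 80 mm apart): where a seated pack's centre lies, 28 mm above the bay floor, 58 mm above the desk, 52 mm nearer the robot than the hinge line. x points into the locker; packs lie along x. An open recess 128 x 54 mm, ribs 10 mm high; the front panel, 91 mm from its centre, is 68 mm high. Door up, reach in under the pane, tilted about 45 degrees.
- bay2 (a point): charging bay 2 of four in the locker (0 rightmost seen from the robot, 80 mm apart): where a seated pack's centre lies, 28 mm above the bay floor, 58 mm above the desk, 52 mm nearer the robot than the hinge line. x points into the locker; packs lie along x. An open recess 128 x 54 mm, ribs 10 mm high; the front panel, 91 mm from its centre, is 68 mm high. Door up, reach in under the pane, tilted about 45 degrees.
- bay3 (a point): charging bay 3 of four in the locker (0 rightmost seen from the robot, 80 mm apart): where a seated pack's centre lies, 28 mm above the bay floor, 58 mm above the desk, 52 mm nearer the robot than the hinge line. x points into the locker; packs lie along x. An open recess 128 x 54 mm, ribs 10 mm high; the front panel, 91 mm from its centre, is 68 mm high. Door up, reach in under the pane, tilted about 45 degrees.
- docked0_mid (a point): already charging in bay 0: a brick-shaped battery pack, 120 mm long (its x axis), 44 mm wide (its y axis), 56 mm high, 0.25 to 0.49 kg, dark grey with orange end caps; the point is its centre, 28 mm above its underside. It charges either way round. None if there is no such pack this time.
- docked1_mid (a point): already charging in bay 1: a brick-shaped battery pack, 120 mm long (its x axis), 44 mm wide (its y axis), 56 mm high, 0.25 to 0.49 kg, dark grey with orange end caps; the point is its centre, 28 mm above its underside. It charges either way round. None if there is no such pack this time.
- docked2_mid (a point): already charging in bay 2: a brick-shaped battery pack, 120 mm long (its x axis), 44 mm wide (its y axis), 56 mm high, 0.25 to 0.49 kg, dark grey with orange end caps; the point is its centre, 28 mm above its underside. It charges either way round. None if there is no such pack this time.
- docked3_mid (a point): already charging in bay 3: a brick-shaped battery pack, 120 mm long (its x axis), 44 mm wide (its y axis), 56 mm high, 0.25 to 0.49 kg, dark grey with orange end caps; the point is its centre, 28 mm above its underside. It charges either way round. None if there is no such pack this time.
- spare0_mid (a point): spare, standing on the desk: a brick-shaped battery pack, 120 mm long (its x axis), 44 mm wide (its y axis), 56 mm high, 0.25 to 0.49 kg, dark grey with orange end caps; the point is its centre, 28 mm above its underside. It charges either way round. None if there is no such pack this time.
- spare1_mid (a point): spare, standing on the desk: a brick-shaped battery pack, 120 mm long (its x axis), 44 mm wide (its y axis), 56 mm high, 0.25 to 0.49 kg, dark grey with orange end caps; the point is its centre, 28 mm above its underside. It charges either way round. None if there is no such pack this time.
- spare2_mid (a point): spare, standing on the desk: a brick-shaped battery pack, 120 mm long (its x axis), 44 mm wide (its y axis), 56 mm high, 0.25 to 0.49 kg, dark grey with orange end caps; the point is its centre, 28 mm above its underside. It charges either way round. None if there is no such pack this time.
- spare3_mid (a point): spare, standing on the desk: a brick-shaped battery pack, 120 mm long (its x axis), 44 mm wide (its y axis), 56 mm high, 0.25 to 0.49 kg, dark grey with orange end caps; the point is its centre, 28 mm above its underside. It charges either way round. None if there is no such pack this time.
- microphone: hand microphone lying on the desk, 180 mm long, 48 mm thick; origin under its middle. Not part of the job.
- metronome: white electronic metronome, 100 x 65 x 48 mm; origin under its centre. Not part of the job.
Things that resemble listed ones, but are neither listed nor needed, are in the scene too. Leave any blue or purple look-alike of the part that bears spare3_mid alone.

How it is judged:
On the way, in this order (a step that is already met when the one before it is completed fails the run):
1. the door is raised and its stay has locked over centre (value of joint door above 1.42 rad and value of joint stay above 2.3 rad), for 0.3 s.
2. every bay holds a pack, seated on its floor, while the locked stay holds the door up (all of step 1 and distance between any of docked0_mid, spare0_mid, spare1_mid, spare2_mid, spare3_mid and bay0 below 0.009 m and distance between any of docked1_mid, spare0_mid, spare1_mid, spare2_mid, spare3_mid and bay1 below 0.009 m and distance between any of docked2_mid, spare0_mid, spare1_mid, spare2_mid, spare3_mid and bay2 below 0.009 m and distance between any of docked3_mid, spare0_mid, spare1_mid, spare2_mid, spare3_mid and bay3 below 0.009 m and angle between each of docked0_mid, docked1_mid, docked2_mid, docked3_mid, spare0_mid, spare1_mid, spare2_mid, spare3_mid's own z axis and vertical below 0.06 rad), for 0.3 s.
3. the stay has been unlocked and folds (value of joint stay below 1.9 rad), for 0.1 s.
At the end, for the whole second after the job is handed in: Every bay holds one pack, level, its centre within 9 mm of the bay's point; the packs that were charging at the start are still in their bays; left-over spares stand on the desk; the door is shut to within 0.05 rad; all is at rest (distance between any of docked0_mid, spare0_mid, spare1_mid, spare2_mid, spare3_mid and bay0 below 0.009 m and distance between any of docked1_mid, spare0_mid, spare1_mid, spare2_mid, spare3_mid and bay1 below 0.009 m and distance between any of docked2_mid, spare0_mid, spare1_mid, spare2_mid, spare3_mid and bay2 below 0.009 m and distance between any of docked3_mid, spare0_mid, spare1_mid, spare2_mid, spare3_mid and bay3 below 0.009 m and angle between each of docked0_mid, docked1_mid, docked2_mid, docked3_mid, spare0_mid, spare1_mid, spare2_mid, spare3_mid's own z axis and vertical below 0.06 rad and distance between docked0_mid and bay0 below 0.009 m and distance between docked1_mid and bay1 below 0.009 m and distance between docked2_mid and bay2 below 0.009 m and distance between docked3_mid and bay3 below 0.009 m and height (world z) of each of spare0_mid, spare1_mid, spare2_mid, spare3_mid below 0.065 m and value of joint door below 0.05 rad and linear speed of each of spare0, spare1, spare2, spare3 below 0.02 m/s); the robot touches nothing.
It fails at once if the door is slammed (still closing faster than 1.5 rad/s in its last 0.4 rad) (value of joint door below 0.4 rad and velocity of joint door below -1.5 rad/s).
It fails at once if a pack that was already charging is taken out of its bay or shoved by more than 30 mm (distance of any of docked0_mid, docked1_mid, docked2_mid, docked3_mid from where it was at the start of the episode above 0.03 m).
It fails at once if the microphone or the metronome is pushed more than 40 mm (distance of any of microphone, metronome from where it was at the start of the episode above 0.04 m).
Of docked0, docked1, docked2, docked3 only 1 to 2 are there at a start; the rules pass over those that are not, and their reading is None.
Of spare0, spare1, spare2, spare3 only 3 to 4 are there at a start; the rules pass over those that are not, and their reading is None.
At some moment in a run one of spare0, spare1, spare2, spare3 may be knocked a few centimetres aside while the robot is not near it.
It also fails if it takes over 210 s, if anything falls off the work surface, if the arm or the gripper's body presses on something with over 40 N, if the wrist force passes 120 N, or if a joint passes its speed limit or range.

### The arm

A 6-joint arm with a two-finger parallel gripper is mounted at the origin on the work surface. World frame = base frame: x ahead of the robot, y to its left, z up, the work surface at z = 0. Lengths are in m, angles in rad, forces in N, time in s.
With the tool pointing down it reaches from about 0.35 to 0.85 m from the base axis. Payload 8.1 kg.
Tool frame: the origin (TCP) lies on the centre line of the jaws, within the pads' length; the fingertips stand 25 mm ahead of it and the grasp point (between the pads) lies 6 mm ahead of it (env.tip_extent is the y of the fingertips in the tool frame, in m); y points along the fingers, z is the direction in which the jaws open and shut, and the axes are right-handed (so a half turn about y gives the same grasp; the last joint's range is limited). The gripper opens to 93 mm and grips with 3 to 60 N. Pads are 15 mm wide; open, the fingers measure 128 mm over their backs; the gripper's body (75 mm by 188 mm) begins 65 mm behind the grasp point.
Start: joints at [1.211, 0.13, 1.488, -0, 1.523, -0.085], TCP at [0.163, 0.577, 0.244] pointing down, gripper open.
Joint ranges: [-2.96, 2.96], [-0.89, 2.26], [0.02, 2.5], [-1.34, 4.48], [0, 2.73], [-2.66, 2.66]. Speed limits (rad/s): [2.39, 2.39, 2.79, 3.14, 3.14, 3.14].

### API

Orientations are given as a unit quaternion [x, y, z, w].
In Python, from bench import env gives the robot as it stands. Calls block until the motion is done:
- env.move_to(position, orientation): joint-space move of the TCP to a pose.
- env.servo_line(position, ori=None, rate=0.15, until_force=None): straight line of the TCP; ori=None keeps the orientation; rate is the mean speed in m/s. With until_force (N) it stops when the force on the tool has changed by that much, and returns True; else False.
- env.set_joints(angles): joint-space move.
- env.ungrasp() and env.grab(strength=None): open the fingers fully, or close them until they stop; strength is the grip in N (None keeps the last).
- env.wait(seconds).
- env.solve_ik(position, orientation): joint angles nearest the present ones, or None.
- env.grab_frame(name): name is "scene" or "top" or "wrist"; returns (picture, depth): 480x640x3 uint8, red, green, blue; 480x640 float32, m along the optical axis (not along the pixel's ray), 0 where there is no reading.
- env.camera_info(name): a dict with "intrinsics" (3x3 intrinsics, pixels), "pose" (4x4, takes a point from camera to world coordinates); the wrist camera has in their place "T_tool_cam" (4x4, takes a point from camera to tool coordinates, whose origin is the TCP and whose axes are the tool frame's). Camera axes: x right, y up, looking along -z (the intrinsics and any distortion apply to the point x, -y, -z); pixel columns grow to the right and rows downward; lengths in m; the calibration is good to about 2 mm. A picture is of the moment at which its call begins: read the wrist's pose just before it. camera_info takes no time and is no camera call.
A pose or a line that the arm cannot do raises env.IKError and nothing moves.
- env.hand_in(): hands the job in, once; it reports no verdict.
Trained networks look in the newest picture that a camera, given by its name, has taken for a name from the list of things; names that differ only in an ending like _2 or _b are one class to them, and where a whole thing is asked for, a point or a joint stands for the part that bears it (a point fixed in the world has none). Each returns a list of dicts, best first, with "confidence" (0 to 1); they miss things now and then, are a little off and sometimes report something else, mostly with a low value. They report only what shows in the picture. A call takes as long as a camera call. They do not tell look-alikes from the thing itself.
- env.trace(thing, camera): "mask" (480x640 bool, what is visible of it) and "position" ([row, column] in pixels, amid what is visible of it).
Readings, each from a call of its own:
- env.read_t(): time.
- env.read_joints(): joint angles.
- env.read_dq(): joint speeds.
- env.read_effort(): joint torques, N m.
- env.read_tool_pos(): TCP position.
- env.read_tool_rot(): TCP orientation.
- env.read_wrist_force(): force on the tool from outside, world axes, zero at the start.
- env.read_wrist_torque(): the same for the moment, N m.
- env.read_grip_width(): finger opening in m.
Only numpy, scipy, OpenCV 4.12 (cv2) and the standard library are available. Lean on these libraries where they do the work, as an engineer would, in place of code of your own. Each camera call takes 0.05 s, during which the arm holds its last target.

## Working session

There is one attempt and no reset: what is moved stays moved. The work goes in short steps, each a Python script; the robot and the scene stay as the last script left them, time stands still between calls to the robot, and variables do not carry over. Pictures are saved under pics/ and viewed, and the job is handed in when it is done.

```bash
ls -la; mkdir -p pics; cat > h.py <<'E'
import numpy as np, cv2
from bench import env
from scipy.spatial.transform import Rotation as R
def save(n,p): cv2.imwrite('pics/'+n+'.png',p[...,::-1])
def cloud(name,depth,pose=None):
    ci=env.camera_info(name);K=np.array(ci['intrinsics'])
    v,u=np.mgrid[0:480,0:640]
    x=(u-K[0,2])/K[0,0]*depth; y=(v-K[1,2])/K[1,1]*depth
    P=np.stack([x,-y,-depth,np.ones_like(depth)],-1)
    T=np.array(ci['pose']) if pose is None else pose
    W=P@T.T
    W=W[...,:3]; W[depth<=0]=np.nan
    return W
def wristT():
    T=np.eye(4);T[:3,:3]=R.from_quat(env.read_tool_rot()).as_matrix();T[:3,3]=env.read_tool_pos()
    return T@np.array(env.camera_info('wrist')['T_tool_cam'])
E
python3 - <<'E'
from h import *
for n in ['scene','top','wrist']:
    if n=='wrist': T=wristT()
    p,d=env.grab_frame(n); save(n+'0',p); np.save(n+'0.npy',d)
    print(n,{k:np.round(v,4).tolist() if hasattr(v,'__len__') else v for k,v in env.camera_info(n).items()})
print(env.read_t(),env.tip_extent,env.read_tool_rot())
E
```

```text
total 12
drwxr-xr-x  3 agent agent 4096 Dec  6 21:53 .
drwxr-xr-x 23 root  root  4096 Dec  6 21:53 ..
drwxr-xr-x  2 agent agent 4096 Dec  6 21:53 pics
scene {'intrinsics': [[619.4452, 0.0, 320.8324], [0.0, 619.4452, 236.8341], [0.0, 0.0, 1.0]], 'pose': [[0.9804, -0.1542, 0.1223, 0.7513], [0.1968, 0.7524, -0.6286, -0.9306], [0.0049, 0.6404, 0.768, 1.242], [0.0, 0.0, 0.0, 1.0]]}
top {'intrinsics': [[471.0332, 0.0, 323.9821], [0.0, 471.0332, 243.9293], [0.0, 0.0, 1.0]], 'pose': [[0.0126, 0.9977, -0.0663, 0.479], [-0.9996, 0.0108, -0.0274, -0.0228], [-0.0266, 0.0667, 0.9974, 1.1815], [0.0, 0.0, 0.0, 1.0]]}
wrist {'intrinsics': [[410.994, 0.0, 319.4631], [0.0, 410.994, 237.0433], [0.0, 0.0, 1.0]], 'T_tool_cam': [[0.0003, -0.9611, -0.2761, -0.077], [0.0013, 0.2761, -0.9611, -0.141], [1.0, -0.0, 0.0013, 0.0006], [0.0, 0.0, 0.0, 1.0]]}
0.15 0.025 [ 0.70091006 -0.0969548   0.09674572 -0.69997509]
```

View pics/scene0.png

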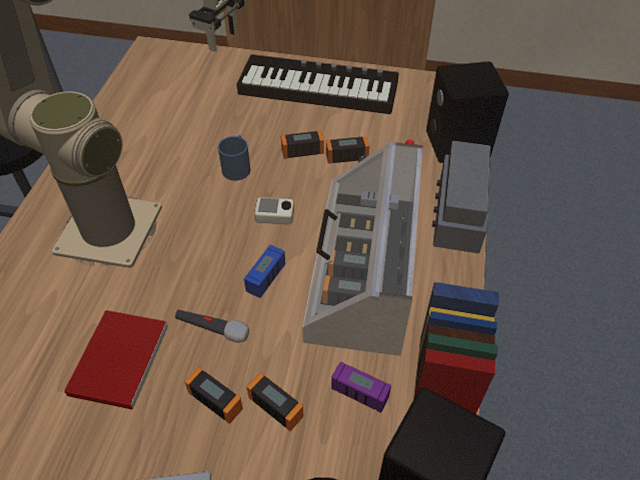

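View pics/top0.png

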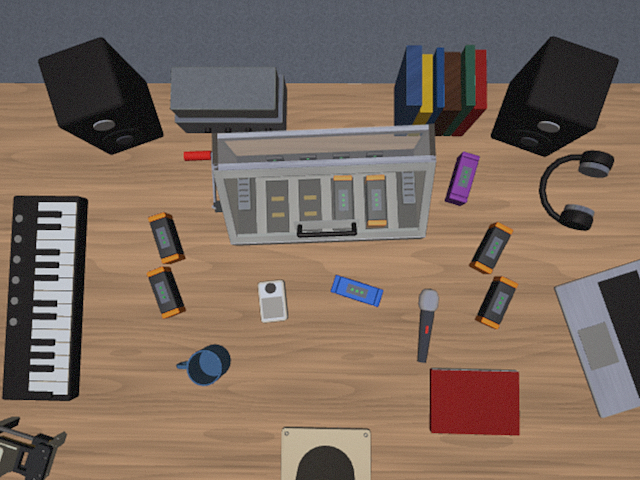

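View pics/wrist0.png

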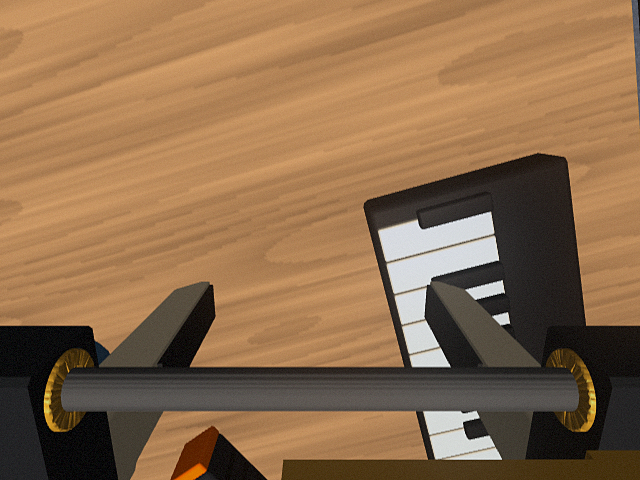

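Top view: the locker is at about (325,185). Bays 0 and 1, at px (375,200) and (343,200), hold packs. Bays 2 and 3, at (310,200) and (278,205), are empty. Grey/orange spares are at (167,238), (166,293), (492,248) and (497,302). The look-alikes to leave are the blue one at (357,290) and the purple one at (462,178). The microphone is at (427,320) and the metronome at (272,300). Next I'll measure these.

```bash
cat > m1.py <<'E'
from h import *
p,d=env.grab_frame('top'); W=cloud('top',d)
for th in ['door','hinge','handle','stay','knob','bay0','docked0_mid','docked1_mid','docked2_mid','docked3_mid','spare0_mid','microphone','metronome']:
    try: r=env.trace(th,'top')
    except Exception as e: print(th,'ERR',e); continue
    for q in r[:8]:
        m=q['mask']; w=W[m]; w=w[~np.isnan(w[:,0])]
        print(th,round(q['confidence'],2),np.round(q['position']).tolist(),m.sum(),np.round(np.median(w,0),3) if len(w) else None)
E
python3 m1.py
python3 - <<'E'
from h import *
d=np.load('top0.npy')
W=cloud('top',d)
for (u,v) in [(167,238),(166,293),(492,248),(497,302),(275,200),(310,200),(343,205),(376,205),(222,180),(430,190),(325,141),(195,156),(326,229),(225,135),(430,130),(232,240),(425,234),(400,400)]:
    print(u,v,np.round(W[v,u],3))
E
```

```text
door 0.98 [204.0, 324.0] 15676 [0.642 0.004 0.151]
hinge 0.15 [246.0, 488.0] 1195 [ 0.551 -0.387  0.055]
handle 0.91 [203.0, 321.0] 15503 [0.643 0.005 0.151]
stay 0.76 [156.0, 202.0] 359 [0.738 0.282 0.164]
stay 0.38 [179.0, 320.0] 24965 [0.678 0.009 0.186]
knob 0.93 [158.0, 201.0] 353 [0.738 0.279 0.164]
bay0 0.79 [181.0, 322.0] 24855 [0.677 0.009 0.186]
docked2_mid 0.56 [181.0, 324.0] 25238 [0.678 0.01  0.184]
spare0_mid 0.83 [237.0, 165.0] 1204 [0.566 0.394 0.054]
spare0_mid 0.28 [201.0, 323.0] 15479 [0.642 0.005 0.151]
microphone 0.67 [321.0, 426.0] 1029 [ 0.379 -0.235  0.037]
microphone 0.2 [182.0, 322.0] 24698 [0.677 0.009 0.186]
metronome 0.62 [302.0, 272.0] 1098 [0.416 0.132 0.04 ]
167 238 [0.564 0.388 0.056]
166 293 [0.432 0.386 0.055]
492 248 [ 0.549 -0.391  0.056]
497 302 [ 0.421 -0.401  0.054]
275 200 [0.643 0.115 0.154]
310 200 [0.643 0.037 0.157]
343 205 [ 0.635 -0.035  0.143]
376 205 [ 0.637 -0.109  0.135]
222 180 [0.677 0.221 0.203]
430 190 [ 0.666 -0.223  0.165]
325 141 [0.757 0.004 0.219]
195 156 [0.737 0.291 0.168]
326 229 [0.586 0.003 0.091]
225 135 [0.769 0.214 0.219]
430 130 [ 0.781 -0.213  0.221]
232 240 [0.56  0.226 0.074]
425 234 [ 0.585 -0.243 -0.002]
400 400 [ 0.176 -0.182 -0.   ]
```

```bash
python3 -c "
import cv2
a=cv2.imread('pics/top0.png')[110:260,170:460];cv2.imwrite('pics/topc.png',cv2.resize(a,None,fx=2.7,fy=2.7,interpolation=2))
a=cv2.imread('pics/scene0.png')[120:360,280:450];cv2.imwrite('pics/scenec.png',cv2.resize(a,None,fx=2.5,fy=2.5,interpolation=2))"
```

```text
(no output)
```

View pics/topc.png

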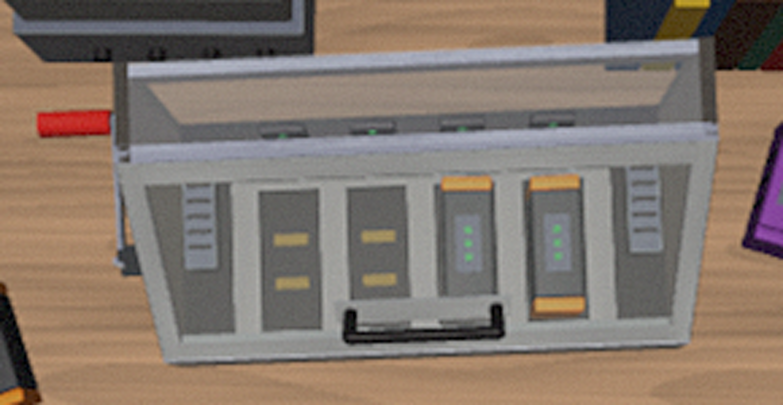

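View pics/scenec.png

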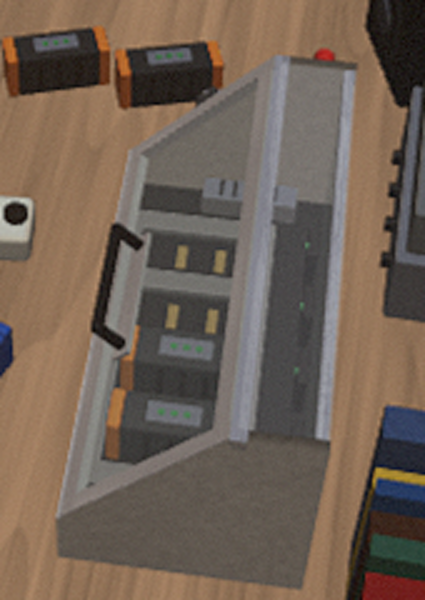

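```bash
cat > m2.py <<'E'
from h import *
p,d=env.grab_frame('top'); W=cloud('top',d)
r=env.trace('door','top')[0]; m=r['mask']
m=cv2.erode(m.astype(np.uint8),np.ones((5,5)))>0
P=W[m];P=P[~np.isnan(P[:,0])]
for i in range(5):
    c=P.mean(0); n=np.linalg.svd(P-c,full_matrices=False)[2][2]
    if n[0]>0:n=-n
    e=(P-c)@n; P=P[abs(e)<max(.003,2*e.std())]
c=P.mean(0)
print('c',c,'n',n,'resid',e.std(),len(P)); 
print('slope from vertical',np.arcsin(n[2]),'yaw',np.arctan2(-n[1],-n[0]))
# point of plane at z=.22
yaw=np.arctan2(-n[1],-n[0]); 
ex=np.array([np.cos(yaw),np.sin(yaw),0]); ey=np.array([-np.sin(yaw),np.cos(yaw),0])
s=(0-(n@([0,0,.22]-c)))/(n@ex); print('hinge local x',s, 'c local y',c@ey)
# local coordinates
X=W@ex-s; Y=W@ey; Z=W[...,2]
np.savez('loc.npz',yaw=yaw,s=s)
# top bars z~.22
b=(abs(Z-.22)<.006)&(abs(Y)<.3)&(X>-.06)&(X<.2)
for lo in np.arange(-.05,.15,.01):
    q=b&(X>=lo)&(X<lo+.01)
    if q.sum()>5: print('x %.3f n %d y %.4f %.4f'%(lo,q.sum(),*np.percentile(Y[q],[1,99])))
# sidewall tops/desk contrast at heights
for x0 in np.arange(-.2,.0,.03):
    q=(abs(X-x0)<.01)&(Z>.05)&(abs(Y)<.26)
    print('slice x',round(x0,2),np.percentile(Y[q],[0.5,99.5]),np.median(Z[q]))
# handle: off plane
off=(W-c)@n
q=(off>.03)&(off<.055)&(abs(Y)<.15)&(X<-.05)&(X>-.25)
print('handle',q.sum(),np.median(X[q]),np.percentile(Y[q],[1,50,99]),np.median(Z[q]),np.percentile(off[q],[5,50,95]))
E
python3 m2.py
```

```text
c [0.64325335 0.00551249 0.15184761] n [-0.73556837 -0.0349196   0.67654992] resid 0.0013416539785272227 12640
slope from vertical 0.7430674039138347 yaw 0.04743732771601112
hinge local x 0.7054047839307057 c local y -0.024996487719808044
x -0.010 n 781 y -0.2530 0.2021
x 0.000 n 1066 y -0.2522 0.2010
x 0.010 n 1061 y -0.2531 0.2015
x 0.020 n 1046 y -0.2519 0.2013
x 0.030 n 1056 y -0.2522 0.2010
x 0.040 n 1069 y -0.2527 0.2010
x 0.050 n 1044 y -0.2523 0.2022
x 0.060 n 1051 y -0.2521 0.2029
x 0.070 n 1021 y -0.2524 0.2022
x 0.080 n 26 y -0.2552 0.1688
x 0.120 n 81 y -0.2343 -0.2027
x 0.130 n 77 y -0.2440 -0.2026
x 0.140 n 79 y -0.2353 -0.2037Traceback (most recent call last):
  File "m2.py", line 28, in <module>
    print('slice x',round(x0,2),np.percentile(Y[q],[0.5,99.5]),np.median(Z[q]))
                                ~~~~~~~~~~~~~^^^^^^^^^^^^^^^^^
    return _quantile_unchecked(
        a, q, axis, out, overwrite_input, method, keepdims, weights)
    return _ureduce(a,
                    func=_quantile_ureduce_func,
    ...<5 lines>...
                    overwrite_input=overwrite_input,
                    method=method)
    r = func(a, **kwargs)
    result = _quantile(arr,
                       quantiles=q,
    ...<2 lines>...
                       out=out,
                       weights=wgt)
    slices_having_nans = np.isnan(arr[-1, ...])
                                  ~~~^^^^^^^^^
IndexError: index -1 is out of bounds for axis 0 with size 0
```

```bash
sed -i '/^for x0/,/^    print(.slice/d' m2.py; sed -i 's/^# sidewall.*/print()/' m2.py; cat >> m2.py <<'E'
K=np.array(env.camera_info('top')['intrinsics']);T=np.array(env.camera_info('top')['pose'])
def ray(u,v,z):
    dd=T[:3,:3]@np.array([(u-K[0,2])/K[0,0],-(v-K[1,2])/K[1,1],-1]); o=T[:3,3]
    return o+dd*(z-o[2])/dd[2]
def loc(w): return np.round([w@ex-s,w@ey+.0257,w[2]],3)
# door bottom edge & bay features from topc crop (2.7x, offset 170,110)
f=lambda a,b:(170+a/2.7,110+b/2.7)
for nm,(a,b),z in [('pack0 top far',(555,178),.086),('pack0 near',(557,312),.086),('pack0 L',(527,245),.086),('pack0 R',(586,245),.086),
  ('pack1 L',(440,240),.086),('pack1 R',(493,240),.086),('bay2 L',(347,240),.03),('bay2 R',(409,240),.03),('bay3 L',(260,240),.03),('bay3 R',(321,240),.03),('bay3 far',(290,190),.03),('bay3 near',(290,330),.03),('doorlow L',(165,360),.069),('doorlow R',(690,345),.069)]:
    print(nm,loc(ray(*f(a,b),z)))
E
python3 m2.py|tail -18
```

```text
x 0.130 n 74 y -0.2342 -0.2029
x 0.140 n 74 y -0.2347 -0.2029

handle 594 -0.13791380530817193 [-0.14290287 -0.00332558  0.14129259] 0.12825269252182758 [0.03062173 0.03774995 0.05248173]
pack0 top far [ 0.002 -0.12   0.086]
pack0 near [-0.115 -0.116  0.086]
pack0 L [-0.056 -0.093  0.086]
pack0 R [-0.058 -0.144  0.086]
pack1 L [-0.049 -0.018  0.086]
pack1 R [-0.051 -0.064  0.086]
bay2 L [-0.036  0.067  0.03 ]
bay2 R [-0.038  0.011  0.03 ]
bay3 L [-0.033  0.147  0.03 ]
bay3 R [-0.035  0.091  0.03 ]
bay3 far [0.012 0.118 0.03 ]
bay3 near [-0.117  0.122  0.03 ]
doorlow L [-0.143  0.228  0.069]
doorlow R [-0.147 -0.232  0.069]
```

Bays come out at local y -0.12, -0.04, +0.04 and +0.12 m, and x about -0.052, which matches the sizes given. Next I'll check IK for the handle path.

```bash
cat >> h.py <<'E'
yaw=0.0474; s0=0.7054; yc=-0.0257
ex=np.array([np.cos(yaw),np.sin(yaw),0]); ey=np.array([-np.sin(yaw),np.cos(yaw),0]); ez=np.array([0,0,1.])
def L2W(x,y,z): return ex*(s0+x)+ey*(yc+y)+ez*z
def handle(q):
    a=.744+q; d=np.array([-np.sin(a),-np.cos(a)]); n=np.array([-np.cos(a),np.sin(a)])
    p=.158*d+.035*n
    return L2W(p[0],0,.22+p[1]), a
def quat(f,jaw):
    "finger dir f, jaw dir"
    f=f/np.linalg.norm(f); jaw=jaw-f*(jaw@f); jaw/=np.linalg.norm(jaw)
    return R.from_matrix(np.stack([np.cross(f,jaw),f,jaw],1)).as_quat()
def fdir(th,yw=yaw):
    "th=tilt of finger from straight down, forward positive"
    return np.array([np.sin(th)*np.cos(yw),np.sin(th)*np.sin(yw),-np.cos(th)])
def tcp(grasp,f): return grasp-0.006*f
E
python3 - <<'E'
from h import *
print(np.round(R.from_quat(env.read_tool_rot()).as_matrix(),2).tolist())
for q,th in [(0,.83),(0,.5),(.4,.6),(.8,.4),(1.2,.2),(1.2,0),(1.5,0),(1.5,-.2),(1.5,-.4)]:
    p,a=handle(q)
    f=fdir(th)
    for sg in (1,-1):
        jaw=sg*np.cross(f,ey)
        j=env.solve_ik(tcp(p,f),quat(f,jaw)); print(q,th,sg,np.round(p,3),None if j is None else np.round(j,2))
for y in (.04,.12):
  for th in (.6,.785,.9):
    f=fdir(th)
    for sg in (1,-1):
        for pz,px in ((.063,-.052),(.105,-.052),(.13,-.2)):
            j=env.solve_ik(tcp(L2W(px,y,pz),f),quat(f,sg*ey)); print('bay',y,th,sg,pz,None if j is None else np.round(j,2))
E
```

```text
[[0.96, 0.0, 0.27], [-0.27, 0.0, 0.96], [0.0, -1.0, 0.0]]
0 0.83 1 [0.573 0.001 0.127] [-0.2  -0.52  2.48  0.48  0.4  -0.62]
0 0.83 -1 [0.573 0.001 0.127] [-0.2  -0.52  2.48  0.48  0.4   2.52]
0 0.5 1 [0.573 0.001 0.127] [-0.14 -0.3   2.18  0.13  0.77 -0.26]
0 0.5 -1 [0.573 0.001 0.127] None
0.4 0.6 1 [0.548 0.    0.186] [-0.18 -0.56  2.29  0.17  0.83 -0.3 ]
0.4 0.6 -1 [0.548 0.    0.186] None
0.8 0.4 1 [0.547 0.    0.251] [-0.14 -0.41  2.01  0.08  1.15 -0.21]
0.8 0.4 -1 [0.547 0.    0.251] None
1.2 0.2 1 [0.572 0.001 0.31 ] [-0.11 -0.16  1.66  0.03  1.45 -0.15]
1.2 0.2 -1 [0.572 0.001 0.31 ] None
1.2 0 1 [0.572 0.001 0.31 ] [-0.09  0.03  1.46 -0.    1.65 -0.13]
1.2 0 -1 [0.572 0.001 0.31 ] None
1.5 0 1 [0.604 0.003 0.346] [-0.08  0.12  1.3  -0.    1.72 -0.13]
1.5 0 -1 [0.604 0.003 0.346] None
1.5 -0.2 1 [0.604 0.003 0.346] [-0.07  0.32  1.08 -0.02  1.93 -0.12]
1.5 -0.2 -1 [0.604 0.003 0.346] None
1.5 -0.4 1 [0.604 0.003 0.346] [-0.06  0.53  0.86 -0.05  2.15 -0.12]
1.5 -0.4 -1 [0.604 0.003 0.346] None
bay 0.04 0.6 1 0.063 [-0.03 -0.    2.09  0.11  0.45 -1.73]
bay 0.04 0.6 1 0.105 [-0
[... 1007 characters left out ...]
y 0.12 0.6 -1 0.063 [ 0.14  0.02  2.07 -0.12  0.46  1.76]
bay 0.12 0.6 -1 0.105 [ 0.14 -0.05  2.05 -0.1   0.55  1.74]
bay 0.12 0.6 -1 0.13 [ 0.19 -0.6   2.42 -0.12  0.73  1.78]
bay 0.12 0.785 1 0.063 [ 0.15 -0.02  2.21 -0.42  0.19 -1.09]
bay 0.12 0.785 1 0.105 [ 0.15 -0.12  2.2  -0.27  0.28 -1.23]
bay 0.12 0.785 1 0.13 None
bay 0.12 0.785 -1 0.063 [ 0.15 -0.02  2.21 -0.42  0.19  2.06]
bay 0.12 0.785 -1 0.105 [ 0.15 -0.12  2.2  -0.27  0.28  1.91]
bay 0.12 0.785 -1 0.13 None
bay 0.12 0.9 1 0.063 None
bay 0.12 0.9 1 0.105 [ 0.16 -0.13  2.28 -0.78  0.13 -0.72]
bay 0.12 0.9 1 0.13 None
bay 0.12 0.9 -1 0.063 None
bay 0.12 0.9 -1 0.105 [ 0.16 -0.13  2.28 -0.78  0.13  2.42]
bay 0.12 0.9 -1 0.13 None
```

```bash
python3 - <<'E'
from h import *
th=.75; f=fdir(th); p,a=handle(0)
Q=quat(f,np.cross(f,ey)); G=p-.010*f
env.move_to(G-.12*f+[0,0,.03],Q)
env.servo_line(G-.07*f,Q)
T=wristT(); pp,d=env.grab_frame('wrist'); save('w1',pp)
pp,d=env.grab_frame('scene'); save('s1',pp)
print(env.read_t(),env.read_wrist_force())
E
```

```text
Traceback (most recent call last):
bench.IKError: the arm cannot take that pose within its joint ranges
```

```bash
python3 - <<'E'
from h import *
p,a=handle(0)
for th in (.45,.55,.65,.75):
  f=fdir(th);Q=quat(f,np.cross(f,ey))
  print(th,[(b,up,env.solve_ik(p-.010*f-b*f+[0,0,up],Q) is not None) for b in (0,.02,.04,.06,.08) for up in (0,.03,.06)])
E
```

```text
0.45 [(0, 0, True), (0, 0.03, True), (0, 0.06, True), (0.02, 0, True), (0.02, 0.03, True), (0.02, 0.06, True), (0.04, 0, True), (0.04, 0.03, True), (0.04, 0.06, True), (0.06, 0, True), (0.06, 0.03, True), (0.06, 0.06, True), (0.08, 0, True), (0.08, 0.03, True), (0.08, 0.06, True)]
0.55 [(0, 0, True), (0, 0.03, True), (0, 0.06, True), (0.02, 0, True), (0.02, 0.03, True), (0.02, 0.06, True), (0.04, 0, True), (0.04, 0.03, True), (0.04, 0.06, True), (0.06, 0, True), (0.06, 0.03, True), (0.06, 0.06, True), (0.08, 0, True), (0.08, 0.03, True), (0.08, 0.06, True)]
0.65 [(0, 0, True), (0, 0.03, True), (0, 0.06, True), (0.02, 0, True), (0.02, 0.03, True), (0.02, 0.06, True), (0.04, 0, True), (0.04, 0.03, True), (0.04, 0.06, True), (0.06, 0, True), (0.06, 0.03, True), (0.06, 0.06, True), (0.08, 0, True), (0.08, 0.03, True), (0.08, 0.06, True)]
0.75 [(0, 0, True), (0, 0.03, True), (0, 0.06, True), (0.02, 0, True), (0.02, 0.03, True), (0.02, 0.06, True), (0.04, 0, True), (0.04, 0.03, True), (0.04, 0.06, True), (0.06, 0, True), (0.06, 0.03, True), (0.06, 0.06, True), (0.08, 0, False), (0.08, 0.03, True), (0.08, 0.06, False)]
```

```bash
python3 - <<'E'
from h import *
th=.68; f=fdir(th); p,a=handle(0)
Q=quat(f,np.cross(f,ey)); G=p-.010*f
env.move_to(G-.06*f+[0,0,.06],Q)
env.servo_line(G-.06*f,Q)
T=wristT(); pp,d=env.grab_frame('wrist'); save('w1',pp)
pp,d=env.grab_frame('scene'); save('s1',pp)
print(env.read_t(),env.read_wrist_force())
E
```

```text
4.1417 [ 0.57211774 -1.16705297  0.51685563]
```

View pics/w1.png

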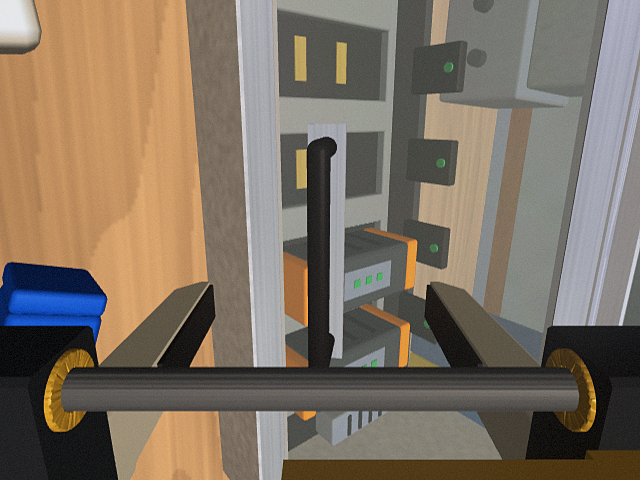

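View pics/s1.png

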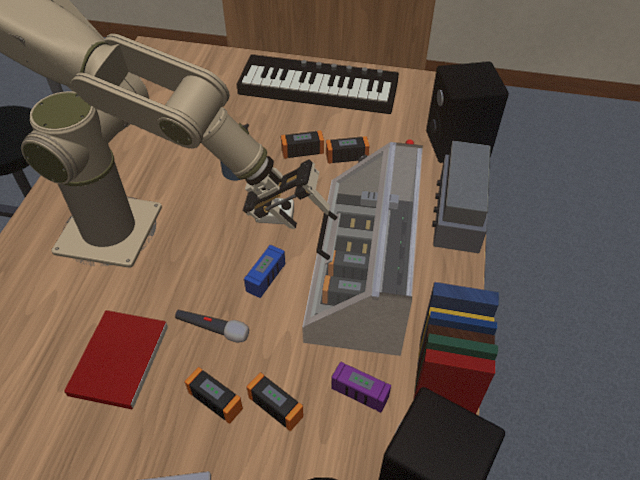

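```bash
python3 - <<'E'
from h import *
th=.68; f=fdir(th); p,a=handle(0)
Q=quat(f,np.cross(f,ey)); G=p-.010*f
print(env.servo_line(G,Q,rate=.08,until_force=8), env.read_wrist_force())
env.grab(40)
print(env.read_t(),env.read_wrist_force(),env.read_grip_width(), env.read_tool_pos()-G)
pp,d=env.grab_frame('wrist'); save('w2',pp)
E
```

```text
False [-0.82816608 -0.32859087 -0.15229071]
6.2917 [-3.69382813 -1.41770363  1.3899702 ] 0.01083106144793394 [-1.93191729e-04  1.15410861e-05 -2.20261609e-04]
```

View pics/w2.png

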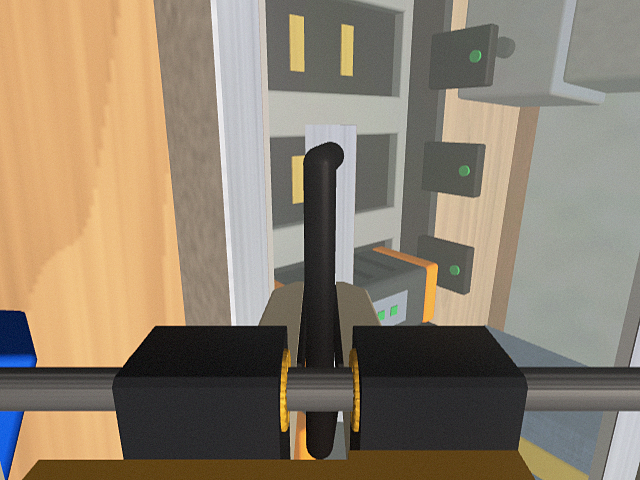

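Fingers are closed on the bar at about (320,330), with a width of 11 mm. Now I'll lift the door along its arc.

```bash
python3 - <<'E'
from h import *
def go(q,th,rate=.12):
    f=fdir(th); p,a=handle(q); env.servo_line(p-.010*f,quat(f,np.cross(f,ey)),rate=rate)
    print(round(q,2),round(th,2),np.round(env.read_wrist_force(),1),round(env.read_grip_width(),4),round(env.read_t(),2))
for q in np.arange(.12,1.46,.12):
    go(q,np.interp(q,[0,1.5],[.68,-.3]))
E
```

```text
0.12 0.6 [-2.  -0.9 -1.2] 0.0107 6.65
0.24 0.52 [-1.6 -1.3 -2.1] 0.0104 6.97
0.36 0.44 [-1.4 -1.7 -2.3] 0.0108 7.28
0.48 0.37 [-2.  -1.8 -3. ] 0.0108 7.6
0.6 0.29 [-4.9 -1.6 -2.4] 0.0108 7.92
0.72 0.21 [-7.1 -2.1 -1.5] 0.0107 8.23
0.84 0.13 [-9.4 -2.8 -0.5] 0.011 8.55
0.96 0.05 [-13.6  -2.4   2.4] 0.0106 8.87
1.08 -0.03 [-14.7  -3.    3.8] 0.0107 9.18
1.2 -0.1 [-17.5  -2.    4.7] 0.011 9.5
1.32 -0.18 [-17.6  -1.7   5.1] 0.0112 9.82
1.44 -0.26 [-18.1  -2.    7. ] 0.0109 10.13
```

```bash
python3 - <<'E'
from h import *
pp,d=env.grab_frame('scene'); save('s2',pp)
E
```

```text
(no output)
```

View pics/s2.png

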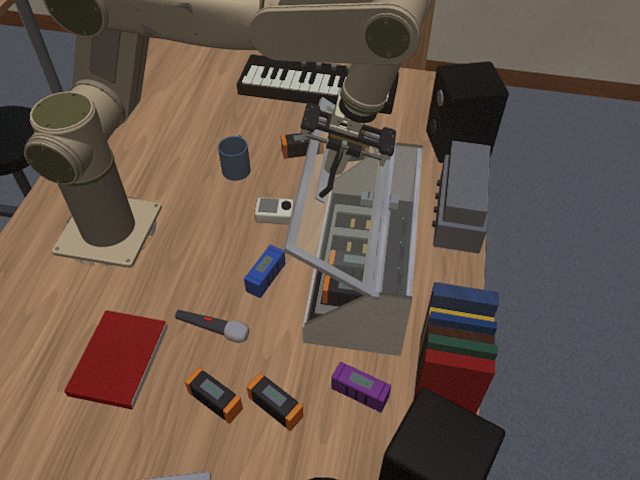

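```bash
python3 - <<'E'
from h import *
def go(q,th,rate=.05):
    f=fdir(th); p,a=handle(q); env.servo_line(p-.010*f,quat(f,np.cross(f,ey)),rate=rate)
    print(round(q,3),round(th,2),np.round(env.read_wrist_force(),1),round(env.read_grip_width(),4),round(env.read_t(),2))
for q in (1.46,1.48,1.495,1.51):
    go(q,np.interp(q,[0,1.5],[.68,-.3]))
pp,d=env.grab_frame('scene'); save('s3',pp)
pp,d=env.grab_frame('top'); save('t3',pp)
import cv2
cv2.imwrite('pics/s3c.png',cv2.resize(pp[110:260,170:460,::-1],None,fx=2.7,fy=2.7))
E
```

```text
1.46 -0.27 [-15.6  -2.2   5.4] 0.0108 10.43
1.48 -0.29 [-14.7  -2.6   6.3] 0.0105 10.68
1.495 -0.3 [-15.   -1.7   6.3] 0.0108 10.93
1.51 -0.3 [-18.1  -2.4   4.7] 0.0111 11.18
```

View pics/s3c.png

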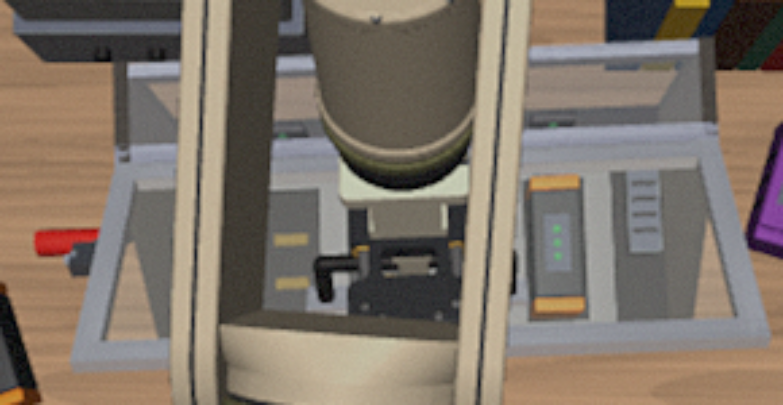

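```bash
cat > knob.py <<'E'
from h import *
def knob():
    pp,d=env.grab_frame('top'); W=cloud('top',d)
    r=(pp[...,0]>130)&(pp[...,1]<70)&(pp[...,2]<70)
    r[:, :150]=0; r[:,225:]=0; r[260:]=0
    w=W[r]; w=w[~np.isnan(w[:,0])]
    X=w@ex-s0;Y=w@ey-yc
    print('knob',r.sum(),'local',np.round(np.median(X),4),np.round(np.percentile(Y,[2,50,98]),3),'z',np.round(np.percentile(w[:,2],[5,50,95]),3))
    return pp,d
def door():
    pp,d=env.grab_frame('top'); W=cloud('top',d)
    X=W@ex-s0;Y=W@ey-yc;Z=W[...,2]
    m=(abs(Y)>.1)&(abs(Y)<.225)&(X<-.03)&(X>-.23)&(Z>.225)&(Z<.45)
    if m.sum()<50: print('no door pts');return
    a,b=np.polyfit(X[m],Z[m],1); 
    r=abs(Z-a*X-b)<.01; a,b=np.polyfit(X[m&r],Z[m&r],1)
    print('door pts',(m&r).sum(),'angle q',np.pi/2+np.arctan(-a)-.744, 'z at hinge',b)
if __name__=='__main__': knob(); door()
E
python3 knob.py
```

```text
knob 165 local -0.0504 [0.242 0.288 0.307] z [0.171 0.176 0.274]
door pts 6305 angle q 1.4898313597971435 z at hinge 0.22020604873683775
```

```bash
python3 - <<'E'
from h import *
from knob import *
def go(q,th,rate=.05):
    f=fdir(th); p,a=handle(q); env.servo_line(p-.010*f,quat(f,np.cross(f,ey)),rate=rate)
    print(round(q,3),round(th,2),np.round(env.read_wrist_force(),1),round(env.read_grip_width(),4),round(env.read_t(),2))
for q in (1.525,1.54):
    go(q,-.32); env.wait(.2); knob(); door()
E
```

```text
1.525 -0.32 [-22.5  -2.6   2.4] 0.0107 11.63
knob 170 local -0.0486 [0.246 0.287 0.307] z [0.172 0.177 0.181]
door pts 6255 angle q 1.4972123328039195 z at hinge 0.22030674783951226
1.54 -0.32 [-28.2  -4.1  -0.7] 0.011 12.18
knob 163 local -0.0471 [0.256 0.286 0.307] z [0.173 0.178 0.181]
door pts 6202 angle q 1.5063992066395613 z at hinge 0.22030456735516182
```

```bash
python3 - <<'E'
from h import *
from knob import *
def go(q,th,rate=.05):
    f=fdir(th); p,a=handle(q); env.servo_line(p-.010*f,quat(f,np.cross(f,ey)),rate=rate)
    print(round(q,3),round(th,2),np.round(env.read_wrist_force(),1),round(env.read_grip_width(),4),round(env.read_t(),2))
for q in (1.51,1.49,1.47,1.45):
    go(q,-.31); knob(); door()
E
```

```text
1.51 -0.31 [-19.8  -2.    2.4] 0.011 12.73
knob 152 local -0.0518 [0.238 0.288 0.307] z [0.171 0.175 0.273]
door pts 6326 angle q 1.4866555220998452 z at hinge 0.22022304080341445
1.49 -0.31 [-16.   -2.6   5.4] 0.0108 13.08
knob 130 local -0.0555 [0.249 0.291 0.308] z [0.17  0.174 0.23 ]
door pts 6406 angle q 1.473933988694 z at hinge 0.22025359026217392
1.47 -0.31 [-7.5 -2.3  9.6] 0.011 13.43
knob 141 local -0.0564 [0.238 0.291 0.308] z [0.169 0.174 0.271]
door pts 6454 angle q 1.4649367247308012 z at hinge 0.220173289818714
1.45 -0.31 [-0.6 -1.4 13.5] 0.0108 13.78
knob 138 local -0.0576 [0.238 0.291 0.308] z [0.168 0.173 0.271]
door pts 6509 angle q 1.4567984821706037 z at hinge 0.22013412272337846
```

```bash
python3 - <<'E'
from h import *
from knob import *
th=-.31;f=fdir(th); Q=quat(f,np.cross(f,ey)); p,a=handle(1.475)
env.servo_line(p-.010*f,Q,rate=.05)
env.ungrasp(); env.wait(.3)
knob();door()
env.servo_line(p-.09*f,Q,rate=.15)
knob();door(); print(env.read_t(),env.read_wrist_force())
E
```

```text
knob 131 local -0.0557 [0.243 0.29  0.308] z [0.169 0.174 0.226]
door pts 6420 angle q 1.4706267720323372 z at hinge 0.2202434202542385
knob 134 local -0.0556 [0.244 0.29  0.308] z [0.169 0.174 0.211]
door pts 5871 angle q 1.4704817327501665 z at hinge 0.2202968554483485
16.6667 [-0.00347163 -0.59042327 -0.93375872]
```

The stay is locked: the door holds at 1.47 with the hand away, and the knob is at x -0.0557 and z 0.163. Now I'll measure the spares and the bays with the door open.

```bash
cat > packs.py <<'E'
from h import *
def find(pp,d):
    W=cloud('top',d); Z=W[...,2]
    hsv=cv2.cvtColor(pp,cv2.COLOR_RGB2HSV)
    org=(hsv[...,0]<18)&(hsv[...,1]>170)&(hsv[...,2]>120)
    m=((Z>.045)&(Z<.066)).astype(np.uint8)
    n,lab,st,ce=cv2.connectedComponentsWithStats(m)
    out=[]
    for i in range(1,n):
        if not 400<st[i,4]<2500: continue
        q=lab==i; w=W[q][:,:2]
        if org[cv2.dilate(q.astype(np.uint8),np.ones((3,3)))>0].sum()<60: continue
        (c,sz,ang)=cv2.minAreaRect((w*1000).astype(np.float32))
        b=cv2.boxPoints((c,sz,ang)); e0=b[1]-b[0]; e1=b[2]-b[1]
        e=e0 if np.linalg.norm(e0)>np.linalg.norm(e1) else e1
        if e[0]<0:e=-e
        out.append((np.array(c)/1000,np.arctan2(e[1],e[0]),sorted(np.round(sz,0)),ce[i]))
    return out
if __name__=='__main__':
    pp,d=env.grab_frame('top'); save('t4',pp)
    for o in find(pp,d): print(np.round(o[0],4),round(o[1],3),o[2],np.round(o[3]))
E
python3 - <<'E'
from h import *
f=fdir(0); Q=quat(f,ey)
try: env.move_to([.36,.05,.42],Q)
except Exception as e: print(e)
print(env.read_joints(),env.read_t())
E
python3 packs.py
```

```text
[-3.44133780e-03 -5.11795091e-01  1.73115089e+00 -5.28142611e-05
  1.92211413e+00 -1.62027797e+00] 18.0083
[0.5667 0.4006] 0.336 [np.float64(47.0), np.float64(120.0)] [163. 237.]
[ 0.5514 -0.3937] -0.48 [np.float64(45.0), np.float64(121.0)] [492. 247.]
[0.4352 0.3963] 0.395 [np.float64(46.0), np.float64(120.0)] [163. 292.]
[ 0.4216 -0.4052] -0.447 [np.float64(47.0), np.float64(120.0)] [498. 302.]
```

View pics/t4.png

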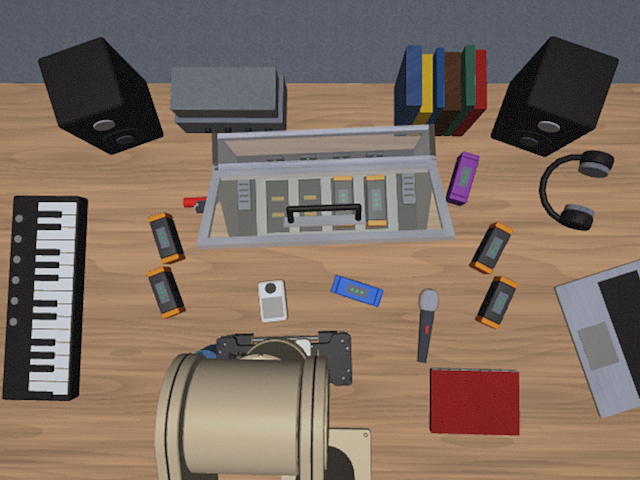

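```bash
python3 - <<'E'
from h import *
d=np.load('top0.npy');W=cloud('top',d)
m=np.zeros_like(d,bool);m[335:395,170:240]=1;m&=W[...,2]>.03
w=W[m];print('mug',np.percentile(w[:,0],[1,99]),np.percentile(w[:,1],[1,99]),np.percentile(w[:,2],99))
for th in (.6,.65,.7,.75):
    f=fdir(th)
    def ik(p,f,Q): 
        j=env.solve_ik(tcp(p,f),Q); return None if j is None else np.round(j,2).tolist()
    for y in (.12,.04):
        for px,pz in ((-.24,.15),(-.22,.13),(-.2,.13),(-.2,.11),(-.15,.11),(-.08,.105),(-.052,.068)):
            print(th,y,px,pz,ik(L2W(px,y,pz),f,quat(f,ey)))
    for c,yw in (((.4352,.3963),.395),((.5667,.4006),.336),((.4216,-.4052),-.447)):
        f=fdir(th,yw); e=np.array([-np.sin(yw),np.cos(yw),0])
        for z in (.036,.1,.15): print('pick',th,c,z,ik(np.array([*c,z]),f,quat(f,e)))
E
```

```text
mug [0.22751443 0.30645369] [0.23928453 0.3496017 ] 0.09774040895695177
0.6 0.12 -0.24 0.15 None
0.6 0.12 -0.22 0.13 [0.2, -0.69, 2.47, -0.12, 0.77, -1.36]
0.6 0.12 -0.2 0.13 [0.19, -0.6, 2.42, -0.12, 0.73, -1.37]
0.6 0.12 -0.2 0.11 [0.19, -0.56, 2.44, -0.13, 0.67, -1.36]
0.6 0.12 -0.15 0.11 [0.17, -0.37, 2.31, -0.12, 0.61, -1.37]
0.6 0.12 -0.08 0.105 [0.15, -0.13, 2.13, -0.11, 0.55, -1.4]
0.6 0.12 -0.052 0.068 [0.14, 0.01, 2.07, -0.12, 0.47, -1.39]
0.6 0.04 -0.24 0.15 None
0.6 0.04 -0.22 0.13 None
0.6 0.04 -0.2 0.13 [-0.08, -0.66, 2.46, 0.1, 0.75, -1.75]
0.6 0.04 -0.2 0.11 [-0.08, -0.63, 2.48, 0.11, 0.7, -1.75]
0.6 0.04 -0.15 0.11 [-0.06, -0.41, 2.34, 0.1, 0.62, -1.74]
0.6 0.04 -0.08 0.105 [-0.04, -0.16, 2.15, 0.09, 0.56, -1.72]
0.6 0.04 -0.052 0.068 [-0.03, -0.01, 2.09, 0.1, 0.47, -1.73]
pick 0.6 (0.4352, 0.3963) 0.036 [0.78, -0.08, 2.23, -0.48, 0.48, -0.81]
pick 0.6 (0.4352, 0.3963) 0.1 [0.78, -0.22, 2.21, -0.38, 0.62, -0.94]
pick 0.6 (0.4352, 0.3963) 0.15 [0.78, -0.3, 2.17, -0.33, 0.73, -1.0]
pick 0.6 (0.5667, 0.4006) 0.036 [0.62, 0.18, 1.96, -0.38, 0.45, -0.99]
pick 0.6 (0.5667,
[... 3130 characters left out ...]
 -0.51, 2.47, 0.19, 0.44, -1.83]
0.75 0.04 -0.08 0.105 [-0.05, -0.23, 2.28, 0.19, 0.35, -1.82]
0.75 0.04 -0.052 0.068 [-0.04, -0.06, 2.21, 0.25, 0.25, -1.88]
pick 0.75 (0.4352, 0.3963) 0.036 [0.82, -0.1, 2.33, -0.96, 0.35, -0.32]
pick 0.75 (0.4352, 0.3963) 0.1 [0.82, -0.27, 2.32, -0.67, 0.48, -0.63]
pick 0.75 (0.4352, 0.3963) 0.15 [0.82, -0.37, 2.29, -0.54, 0.58, -0.78]
pick 0.75 (0.5667, 0.4006) 0.036 [0.65, 0.16, 2.06, -0.84, 0.29, -0.52]
pick 0.75 (0.5667, 0.4006) 0.1 [0.65, 0.02, 2.06, -0.58, 0.39, -0.79]
pick 0.75 (0.5667, 0.4006) 0.15 [0.65, -0.06, 2.04, -0.47, 0.49, -0.92]
pick 0.75 (0.4216, -0.4052) 0.036 None
pick 0.75 (0.4216, -0.4052) 0.1 None
pick 0.75 (0.4216, -0.4052) 0.15 None
```

```bash
python3 - <<'E'
from h import *
th=.5; f=fdir(th)
for px,pz in ((-.22,.22),(-.2,.2),(-.18,.2),(-.18,.16)):
    j=env.solve_ik(tcp(L2W(px,.06,pz),f),quat(f,-ey)); print(px,pz,j)
    if j is not None: break
env.move_to(tcp(L2W(px,.06,pz),f),quat(f,-ey))
T=wristT(); pp,d=env.grab_frame('wrist'); save('w5',pp); np.savez('w5.npz',d=d,T=T,p=pp); print(env.read_t())
E
```

```text
-0.22 0.22 [-0.00668582 -0.71542701  2.28717378  0.02953955  1.07064497  1.5091518 ]
20.75
```

View pics/w5.png

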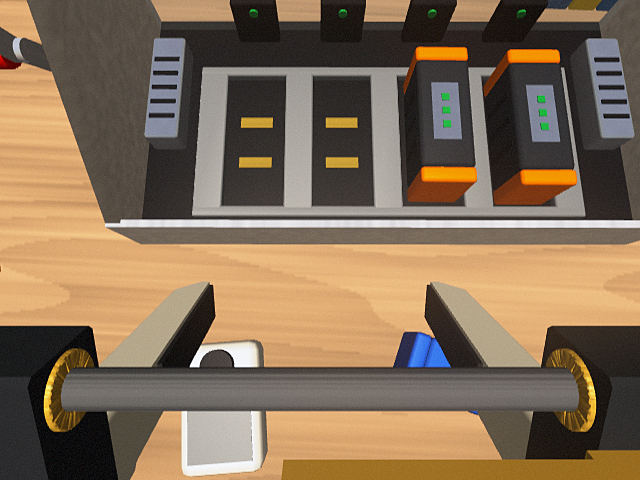

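```bash
python3 - <<'E'
from h import *
z=np.load('w5.npz');d=z['d'];T=z['T'];p=z['p']
W=cloud('wrist',d,T); X=W@ex-s0;Y=W@ey-yc;Z=W[...,2]
# floor/rib heights
for (u,v) in [(255,190),(342,190),(298,140),(388,150),(220,140),(300,223),(446,120),(540,120)]:
    print((u,v),np.round([X[v,u],Y[v,u],Z[v,u]],4))
# ribs: z>floor+5mm ; scan rows
for v in (100,140,180):
    row=np.array([Z[v,u] for u in range(640)]); r=(row>.035)&(row<.046)
    e=np.flatnonzero(np.diff(r.astype(int))); print(v,[(int(u),round(float(Y[v,u]),4)) for u in e if 195<u<600])
for u in (230,255,280,325,342,362):
    col=Z[:,u]; r=(col>.035)&(col<.046); e=np.flatnonzero(np.diff(r.astype(int))); print(u,[(int(v),round(float(X[v,u]),4),round(float(Z[v,u]),3)) for v in e if 50<v<240])
# packs top
for u0,u1 in ((405,475),(485,575)):
    m=(Z>.08)&(Z<.092); m[:, :u0]=0;m[:,u1:]=0; m[:40]=0;m[215:]=0
    pts=np.stack([X[m],Y[m]],1)*1000
    print(cv2.minAreaRect(pts.astype(np.float32)), np.median(Z[m]))
# panel
m=(Z>.058)&(Z<.075)&(X<-.11)&(X>-.18)&(abs(Y)<.2); print('panel x',np.percentile(X[m],[5,50,95]),np.percentile(Z[m],[5,50,95]))
E
```

```text
(255, 190) [-0.0993  0.119   0.0289]
(342, 190) [-0.0998  0.0396  0.0304]
(298, 140) [-0.0549  0.0797  0.0393]
(388, 150) [-0.0645 -0.0021  0.0391]
(220, 140) [-0.0549  0.1509  0.0393]
(300, 223) [-0.1404  0.0758  0.0676]
(446, 120) [-0.0604 -0.0408  0.0864]
(540, 120) [-0.0602 -0.1159  0.0863]
100 [(199, 0.1757), (227, 0.1465), (284, 0.0942), (312, 0.0671), (369, 0.0127), (397, -0.0124), (404, -0.0199), (406, -0.0196), (470, -0.0619), (483, -0.0931), (485, -0.0965), (490, -0.0964), (564, -0.1369), (568, -0.1722), (578, -0.1847), (585, -0.1846)]
140 [(196, 0.176), (225, 0.1464), (283, 0.0942), (312, 0.067), (370, 0.0127), (399, -0.0122), (405, -0.0203), (408, -0.0191), (473, -0.0616), (486, -0.0918), (488, -0.0978), (494, -0.0968), (570, -0.1385), (574, -0.1716), (584, -0.1847), (592, -0.1845)]
180 [(223, 0.1468), (283, 0.0935), (302, 0.0757), (303, nan), (312, 0.0668), (371, 0.0129), (401, -0.0126), (407, -0.019), (409, -0.0186), (476, -0.0613), (490, -0.0918), (492, -0.0958), (497, -0.0962), (576, -0.1389), (580, -0.1722)]
230 [(67, 0.0259, 0.031), (78, 0.0111, 0.035), (205, -0.113
[... 389 characters left out ...]
06, 0.036), (205, -0.114, 0.03), (217, -0.127, 0.037), (233, -0.1441, 0.048), (236, -0.144, 0.036)]
342 [(67, 0.0277, 0.029), (78, 0.0109, 0.036), (205, -0.1141, 0.031), (217, -0.1272, 0.038), (233, -0.1437, 0.047), (236, -0.1444, 0.038)]
362 [(67, 0.0271, 0.03), (78, 0.0113, 0.035), (205, -0.1141, 0.031), (217, -0.127, 0.037), (233, -0.144, 0.048), (236, -0.1443, 0.038)]
((-52.126564025878906, -40.71239471435547), (44.135414123535156, 120.22901153564453), 89.29080963134766) 0.08574848662276016
((-54.41474533081055, -117.52639770507812), (44.22482681274414, 120.64544677734375), 89.72821044921875) 0.0858048515798
panel x [-0.14419883 -0.14151783 -0.11194263] [0.05939224 0.06746667 0.06948401]
```

```bash
cat > pick.py <<'E'
from h import *
import sys
from packs import find
TH=.72
def pose(c,yw,z,th=TH):
    f=fdir(th,yw); e=np.array([-np.sin(yw),np.cos(yw),0])
    return tcp(np.array([c[0],c[1],z]),f),quat(f,e)
def wristpack(c,yw,tag):
    T=wristT(); pp,d=env.grab_frame('wrist'); save(tag,pp)
    W=cloud('wrist',d,T); Z=W[...,2]
    m=(abs(Z-.056)<.006)&(np.hypot(W[...,0]-c[0],W[...,1]-c[1])<.085)
    n,lab,st,ce=cv2.connectedComponentsWithStats(m.astype(np.uint8))
    if n<2: print('no pack seen'); return None
    i=1+np.argmax(st[1:,4]); w=W[lab==i][:,:2]
    cc,sz,ang=cv2.minAreaRect((w*1000).astype(np.float32))
    b=cv2.boxPoints((cc,sz,ang)); e0=b[1]-b[0];e1=b[2]-b[1]; e=e0 if np.linalg.norm(e0)>np.linalg.norm(e1) else e1
    if e[0]<0:e=-e
    print('wrist pack',np.array(cc)/1000,np.arctan2(e[1],e[0]),sz,st[i,4])
    return np.array(cc)/1000,np.arctan2(e[1],e[0]),sorted(sz)
E
python3 - <<'E'
from pick import *
pp,d=env.grab_frame('top'); L=find(pp,d)
for o in L: print(o)
o=min(L,key=lambda o:np.hypot(o[0][0]-.435,o[0][1]-.396)); c,yw=o[0],o[1]
env.servo_line(env.read_tool_pos()+np.array([-.04,0,.06]))
for z,th in ((.17,.55),(.17,.5)):
    try: env.move_to(*pose(c,yw,z,th)); break
    except env.IKError: print('ik',z,th)
wristpack(c,yw,'w6'); print(env.read_t())
E
```

```text
(array([0.56664935, 0.39961935]), np.float32(0.33603466), [np.float64(45.0), np.float64(120.0)], array([163.21274298, 237.1511879 ]))
(array([ 0.5514624 , -0.39379291]), np.float32(-0.4847939), [np.float64(46.0), np.float64(121.0)], array([492.40801644, 247.28057554]))
(array([0.43494473, 0.39627023]), np.float32(0.38272575), [np.float64(45.0), np.float64(120.0)], array([162.61433087, 291.55216017]))
(array([ 0.42176682, -0.40479614]), np.float32(-0.44383097), [np.float64(46.0), np.float64(120.0)], array([498.04477612, 301.85074627]))
wrist pack [0.43430066 0.39638916] 0.38423374 (120.83110809326172, 44.100624084472656) 13924
23.6667
```

View pics/w6.png

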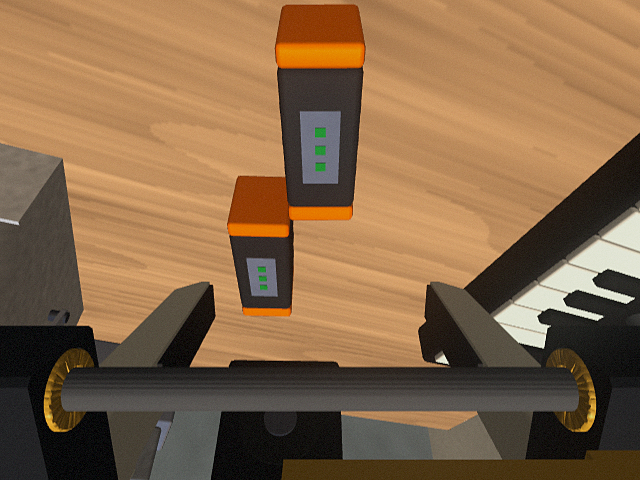

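Close check: the near pack at (320,110) is grey with orange caps, so it is a true spare. I'll grasp it now.

```bash
python3 - <<'E'
from pick import *
c,yw=np.array([.4343,.3964]),.3842
env.servo_line(*pose(c,yw,.11),rate=.12)
print(env.servo_line(*pose(c,yw,.036),rate=.08,until_force=10),env.read_wrist_force())
env.grab(35); print(env.read_grip_width())
env.servo_line(*pose(c,yw,.15),rate=.12); print(env.read_wrist_force(),env.read_grip_width(),env.read_t(),env.read_joints())
pp,d=env.grab_frame('wrist'); save('w7',pp); pp,d=env.grab_frame('scene'); save('s7',pp)
E
```

```text
False [-0.06106522  1.22692859  0.57371943]
0.0438672448051825
[-0.41117749 -0.84945546 -3.04639424] 0.043786157636434536 27.325 [ 0.82394181 -0.35318298  2.27088148 -0.50653153  0.61716052 -0.8057364 ]
```

View pics/w7.png

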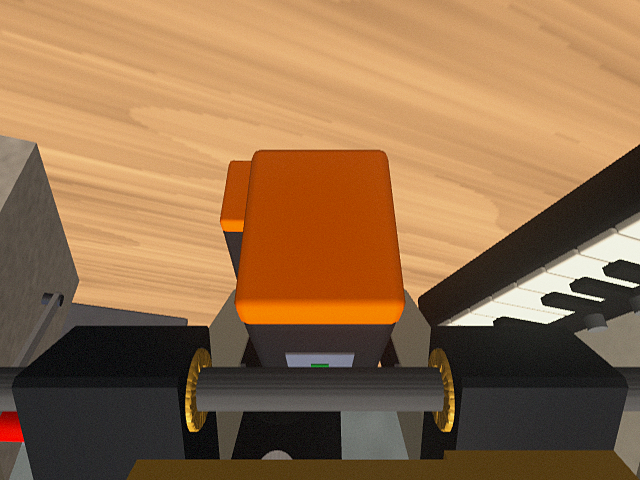

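View pics/s7.png

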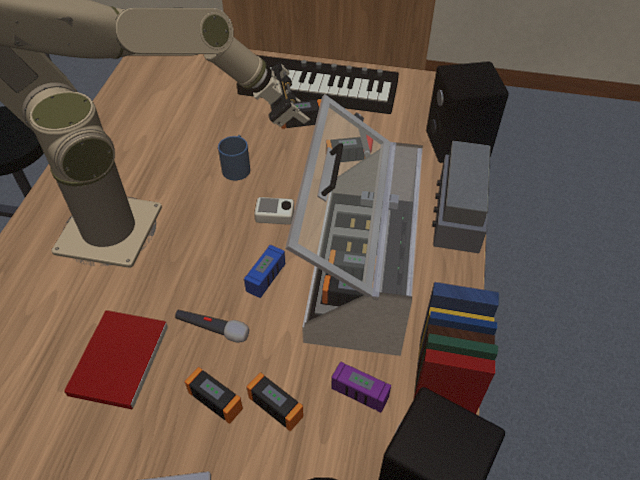

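```bash
cat > place.py <<'E'
from pick import *
def bp(px,y,z,th=TH):
    f=fdir(th); return tcp(L2W(px,y,z),f),quat(f,ey)
def enter(y):
    for px,z,th in ((-.2,.15,.58),(-.19,.15,.58),(-.19,.15,.55),(-.18,.15,.58)):
        try: env.move_to(*bp(px,y,z,th)); print('entry',px,z,th); break
        except env.IKError: pass
    print(env.read_t(),env.read_wrist_force())
E
python3 - <<'E'
from place import *
enter(.042)
for px,z,th in ((-.15,.118,.72),(-.10,.112,.72),(-.07,.108,.72),(-.052,.085,.72),(-.052,.066,.72)):
    j=env.solve_ik(*bp(px,.042,z,th)); print(px,None if j is None else np.round(j,2))
pp,d=env.grab_frame('scene'); save('s8',pp)
E
```

```text
entry -0.2 0.15 0.58
28.7833 [-0.11810508  0.88567078 -2.97410712]
-0.15 [-0.06 -0.51  2.44  0.15  0.5  -1.79]
-0.1 [-0.05 -0.3   2.31  0.15  0.42 -1.78]
-0.07 [-0.04 -0.19  2.23  0.15  0.39 -1.78]
-0.052 [-0.04 -0.09  2.19  0.17  0.33 -1.8 ]
-0.052 [-0.04 -0.05  2.19  0.2   0.29 -1.82]
```

View pics/s8.png

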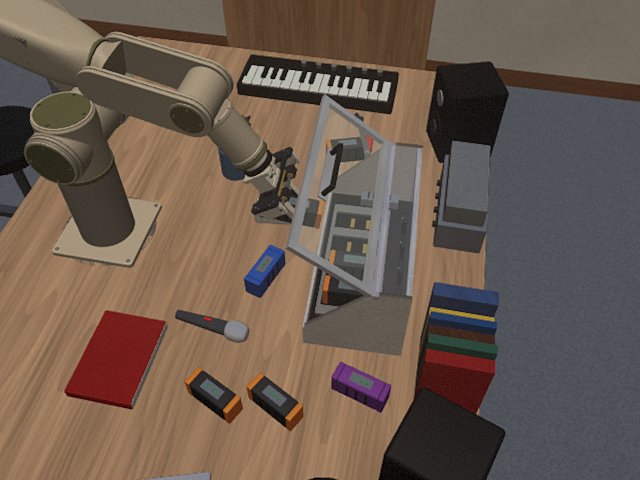

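```bash
python3 - <<'E'
from place import *
y=.042
for px,z,rate in ((-.15,.118,.12),(-.10,.113,.12),(-.065,.110,.1),(-.0515,.085,.06),(-.0515,.073,.05)):
    r=env.servo_line(*bp(px,y,z),rate=rate,until_force=12); print(px,z,r,np.round(env.read_wrist_force(),1))
    if r: break
else:
    r=env.servo_line(*bp(-.0515,y,.063),rate=.03,until_force=8)
    f=fdir(TH); g=env.read_tool_pos()+.006*f; print('stop',r,np.round(env.read_wrist_force(),1),'grasp z',g[2])
pp,d=env.grab_frame('scene'); save('s9',pp)
pp,d=env.grab_frame('wrist'); save('w9',pp)
print(env.read_t())
E
```

```text
-0.15 0.118 False [-0.3  0.  -3. ]
-0.1 0.113 False [-0.3  0.6 -3.5]
-0.065 0.11 False [ 0.3  0.3 -3.1]
-0.0515 0.085 False [ 0.7 -0.8 -2.7]
-0.0515 0.073 False [-0.3  0.5 -3.3]
stop True [ 2.1 -0.2  0.5] grasp z 0.06566866552754495
31.9833
```

View pics/s9.png

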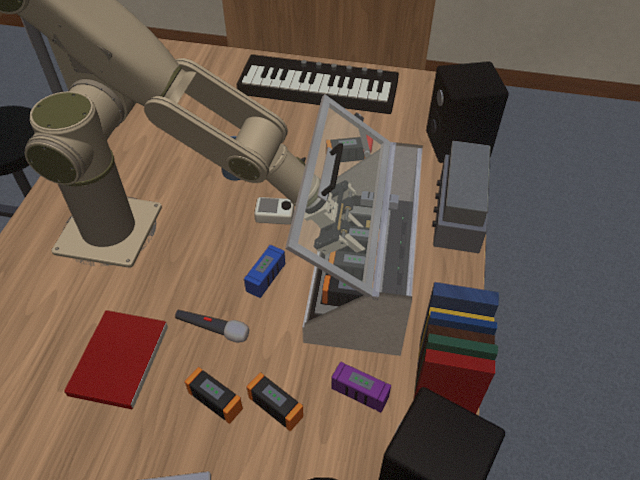

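View pics/w9.png

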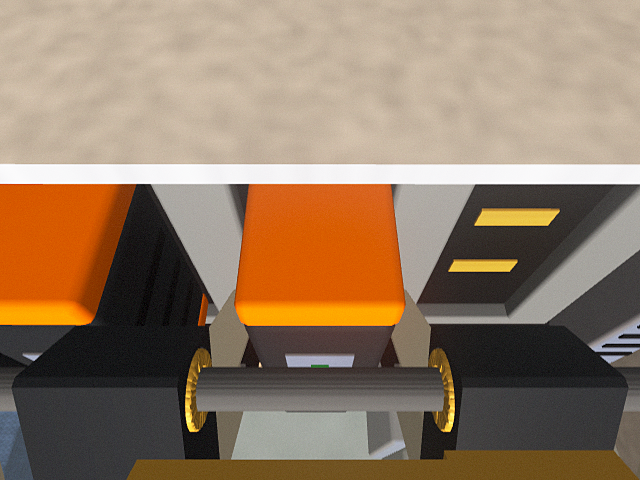

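```bash
python3 - <<'E'
from place import *
env.ungrasp(); print(env.read_grip_width(),np.round(env.read_wrist_force(),1))
f=fdir(TH); p0=env.read_tool_pos()
pp,d=env.grab_frame('wrist'); save('w10',pp)
print(env.servo_line(p0-.09*f,rate=.12,until_force=15),np.round(env.read_wrist_force(),1),env.read_t())
T=wristT();pp,d=env.grab_frame('wrist'); save('w11',pp)
E
```

```text
0.09251879446568338 [-1.   4.4  3.2]
False [-0.6  0.4  0.9] 33.8667
```

View pics/w10.png

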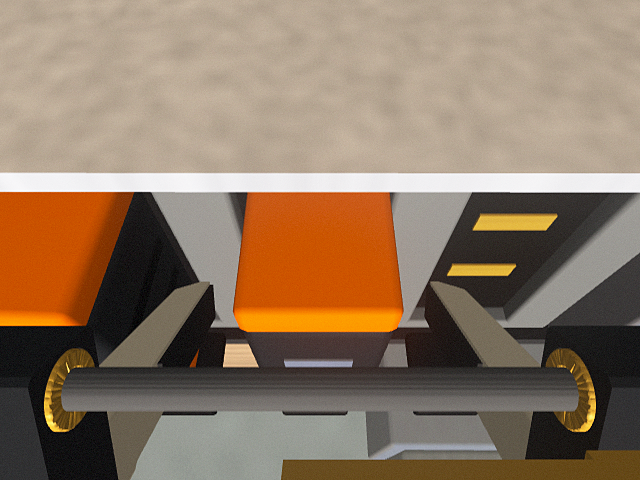

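View pics/w11.png

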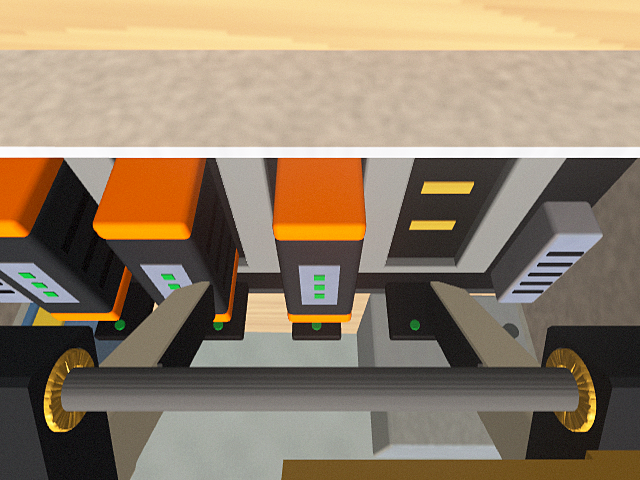

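```bash
python3 - <<'E'
from place import *
env.servo_line(*bp(-.2,.042,.16,.58),rate=.15)
env.move_to(*pose(np.array([.42,.37]),.39,.18,.5))
pp,d=env.grab_frame('top'); save('t12',pp); L=find(pp,d)
for o in L: print(o)
o=min(L,key=lambda o:np.hypot(o[0][0]-.567,o[0][1]-.40)); c,yw=o[0],o[1]
env.servo_line(*pose(c-.02*np.array([np.cos(yw),np.sin(yw)]),yw,.17,.55),rate=.15)
r=wristpack(c,yw,'w12'); print(env.read_t())
E
```

```text
(array([0.56694788, 0.39929642]), np.float32(0.33635324), [np.float64(46.0), np.float64(120.0)], array([163.16052061, 237.09869848]))
(array([ 0.55079492, -0.39393134]), np.float32(-0.49019358), [np.float64(46.0), np.float64(121.0)], array([492.44444444, 247.25925926]))
(array([ 0.42162354, -0.40565585]), np.float32(-0.41717926), [np.float64(48.0), np.float64(120.0)], array([498.13841525, 301.73921765]))
wrist pack [0.56611517 0.3996239 ] 0.34178495 (120.79070281982422, 44.103248596191406) 11556
37.0833
```

View pics/w12.png

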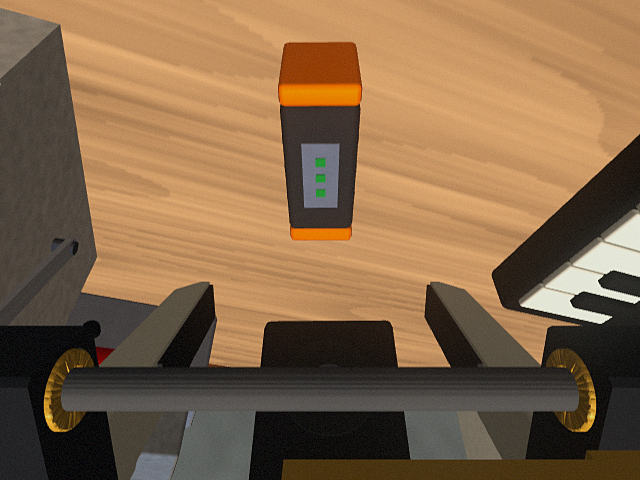

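View pics/t12.png

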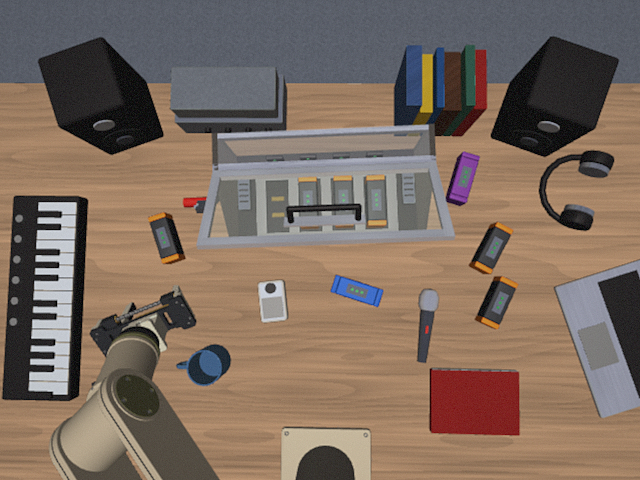

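```bash
python3 - <<'E'
from place import *
c,yw=np.array([.5661,.3996]),.3418
env.servo_line(*pose(c,yw,.11),rate=.12)
print(env.servo_line(*pose(c,yw,.036),rate=.08,until_force=10),env.read_wrist_force())
env.grab(35); print(env.read_grip_width())
env.servo_line(*pose(c,yw,.16),rate=.12); print(env.read_wrist_force(),env.read_grip_width(),env.read_t())
env.servo_line(*pose(np.array([.46,.36]),yw,.17,.6),rate=.2)
enter(.122)
pp,d=env.grab_frame('wrist'); save('w13',pp)
E
```

```text
False [-0.11869077  0.23159098  0.59258343]
0.04381862583908621
[-0.74662096 -0.15108412 -4.58649002] 0.04354150002646677 40.8417
entry -0.2 0.15 0.58
42.525 [-0.13689378 -0.25215559 -4.24701159]
```

View pics/w13.png

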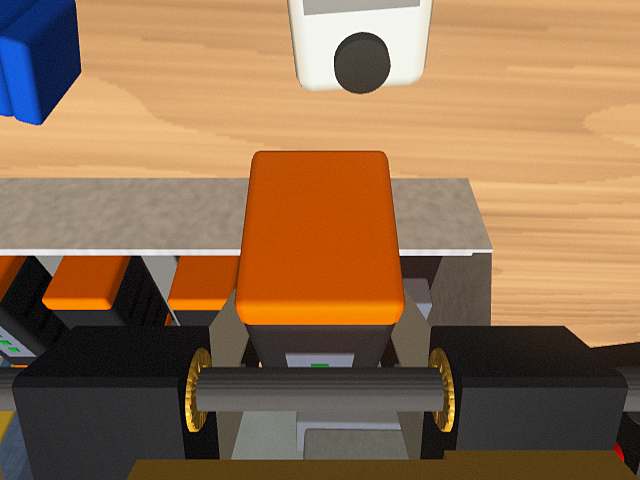

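```bash
python3 - <<'E'
from h import *
z=np.load('w5.npz');W=cloud('wrist',z['d'],z['T']); X=W@ex-s0;Y=W@ey-yc;Z=W[...,2]
for v in (60,100,140,180,205):
    print(v,[(u,*np.round([X[v,u],Y[v,u],Z[v,u]],3)) for u in range(60,200,12)])
E
```

```text
60 [(60, np.float64(-0.058), np.float64(0.223), np.float64(0.158)), (72, np.float64(-0.054), np.float64(0.22), np.float64(0.152)), (84, np.float64(-0.045), np.float64(0.22), np.float64(0.14)), (96, np.float64(-0.036), np.float64(0.22), np.float64(0.127)), (108, np.float64(-0.025), np.float64(0.22), np.float64(0.112)), (120, np.float64(-0.013), np.float64(0.22), np.float64(0.096)), (132, np.float64(-0.0), np.float64(0.219), np.float64(0.078)), (144, np.float64(0.015), np.float64(0.219), np.float64(0.057)), (156, np.float64(0.014), np.float64(0.208), np.float64(0.059)), (168, np.float64(0.013), np.float64(0.197), np.float64(0.059)), (180, np.float64(0.015), np.float64(0.187), np.float64(0.057)), (192, np.float64(0.032), np.float64(0.184), np.float64(0.034))]
100 [(60, np.float64(0.01), np.float64(0.331), np.float64(-0.002)), (72, np.float64(-0.075), np.float64(0.224), np.float64(0.14)), (84, np.float64(-0.072), np.float64(0.22), np.float64(0.134)), (96, np.float64(-0.063), np.float64(0.22), np.float64(0.121)), (108, np.float64(-0.055), np.float64(0.219), np.float64(0.106)), (120, np.fl
[... 2052 characters left out ...]
np.float64(-0.105), np.float64(0.302), np.float64(-0.0)), (84, np.float64(-0.104), np.float64(0.291), np.float64(-0.001)), (96, np.float64(-0.105), np.float64(0.279), np.float64(-0.001)), (108, np.float64(-0.129), np.float64(0.224), np.float64(0.08)), (120, np.float64(-0.126), np.float64(0.22), np.float64(0.07)), (132, np.float64(-0.12), np.float64(0.22), np.float64(0.051)), (144, np.float64(-0.114), np.float64(0.218), np.float64(0.031)), (156, np.float64(-0.114), np.float64(0.208), np.float64(0.03)), (168, np.float64(-0.114), np.float64(0.197), np.float64(0.03)), (180, np.float64(-0.114), np.float64(0.186), np.float64(0.029)), (192, np.float64(-0.114), np.float64(0.175), np.float64(0.029))]
```

```bash
python3 - <<'E'
from place import *
y=.1218
for px,z,rate in ((-.15,.118,.12),(-.10,.113,.12),(-.065,.110,.1),(-.0515,.085,.06),(-.0515,.073,.05)):
    r=env.servo_line(*bp(px,y,z),rate=rate,until_force=10); print(px,z,r,np.round(env.read_wrist_force(),1))
    if r: break
else:
    r=env.servo_line(*bp(-.0515,y,.063),rate=.03,until_force=8)
    f=fdir(TH); g=env.read_tool_pos()+.006*f; print('stop',r,np.round(env.read_wrist_force(),1),'grasp z',g[2])
pp,d=env.grab_frame('wrist'); save('w14',pp)
print(env.read_t())
E
```

```text
-0.15 0.118 False [-0.5  0.3 -3.9]
-0.1 0.113 False [-0.8  0.2 -4.7]
-0.065 0.11 False [-1.3  0.6 -4.7]
-0.0515 0.085 False [-0.4 -0.3 -4.7]
-0.0515 0.073 False [ 0.5  0.3 -4.6]
stop True [2.7 0.3 1.3] grasp z 0.06565583491406972
45.675
```

View pics/w14.png

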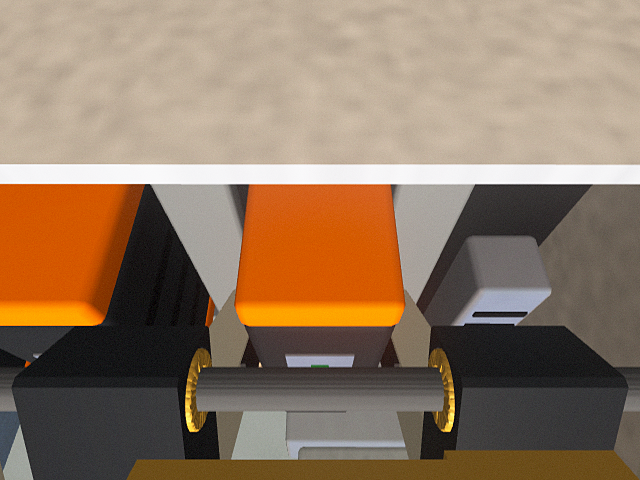

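```bash
python3 - <<'E'
from place import *
p0=env.read_tool_pos()
env.grab(3); print(env.read_grip_width(),np.round(env.read_wrist_force(),1))
for k in (.004,.008):
    env.servo_line(p0+np.array([0,0,k]),rate=.04); print(k,np.round(env.read_wrist_force(),1))
pp,d=env.grab_frame('wrist'); save('w15',pp)
E
```

```text
0.04361308233735696 [2.5 1.3 3.7]
0.004 [-0.1 -0.  -2.9]
0.008 [ 1.  -0.  -4.8]
```

View pics/w15.png

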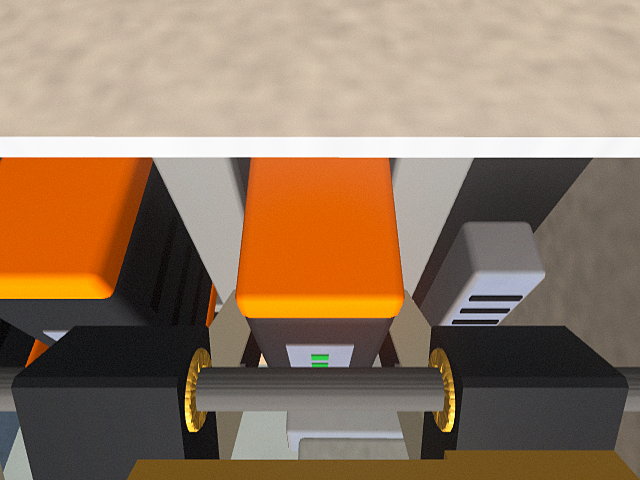

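```bash
python3 - <<'E'
from place import *
f=fdir(TH)
env.servo_line(env.read_tool_pos()+np.array([0,0,-.004]),rate=.04); print(np.round(env.read_wrist_force(),1))
env.ungrasp(); print(env.read_grip_width(),np.round(env.read_wrist_force(),1))
p0=env.read_tool_pos()
print(env.servo_line(p0-.09*f,rate=.12,until_force=15),np.round(env.read_wrist_force(),1),env.read_t())
env.servo_line(*bp(-.2,.10,.16,.58),rate=.15)
# inspect, camera above
g=fdir(.5); env.servo_line(env.read_tool_pos()+np.array([0,0,.06]),rate=.2)
env.move_to(tcp(L2W(-.22,.06,.22),g),quat(g,-ey))
T=wristT(); pp,d=env.grab_frame('wrist'); save('w16',pp); np.savez('w16.npz',d=d,T=T,p=pp); print(env.read_t())
E
```

```text
[ 0.6  0.4 -2.7]
0.09235129363763672 [-0.2  4.6  3.3]
False [ 0.1 -0.6 -1.2] 48.6083
52.4167
```

View pics/w16.png

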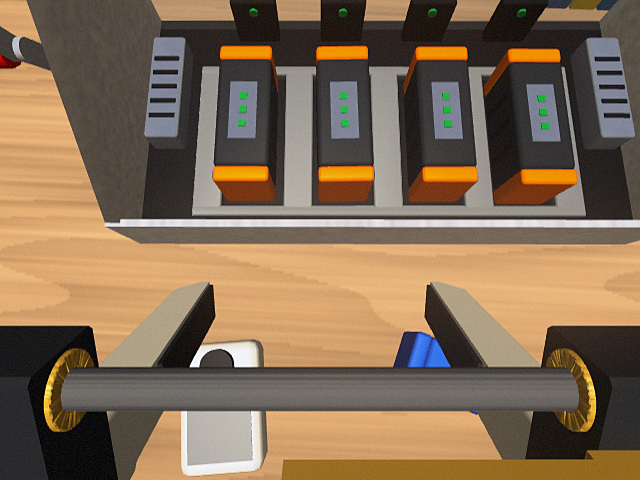

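```bash
cat > insp.py <<'E'
from h import *
import sys
z=np.load(sys.argv[1]);d=z['d'];T=z['T'];p=z['p']
W=cloud('wrist',d,T); X=W@ex-s0;Y=W@ey-yc;Z=W[...,2]
for b,yb in enumerate((-.12,-.04,.04,.12)):
    m=(Z>.078)&(Z<.1)&(abs(Y-yb)<.034)&(X>-.13)&(X<.025)
    n,lab,st,ce=cv2.connectedComponentsWithStats(m.astype(np.uint8)); i=1+np.argmax(st[1:,4]); m=lab==i
    A=np.c_[X[m],Y[m],np.ones(m.sum())]; k=np.linalg.lstsq(A,Z[m],rcond=None)[0]
    print(b,np.round(cv2.minAreaRect((np.stack([X[m],Y[m]],1)*1000).astype(np.float32))[0:2],1).tolist(),'z',round(np.median(Z[m]),4),'slope',np.round(k[:2],3),st[i,4])
E
python3 insp.py w16.npz; python3 knob.py
```

```text
0 [[-54.5, -117.3], [44.9, 120.6]] z 0.0857 slope [ 0.004 -0.044] 7918
1 [[-52.5, -40.8], [44.6, 120.5]] z 0.0857 slope [ 0.004 -0.029] 7592
2 [[-52.1, 40.9], [120.6, 44.5]] z 0.0856 slope [ 0.004 -0.006] 7421
3 [[-52.1, 122.0], [120.0, 44.9]] z 0.0856 slope [0.004 0.015] 7475
knob 133 local -0.0558 [0.243 0.29  0.307] z [0.169 0.174 0.217]
door pts 8436 angle q 1.465146521425958 z at hinge 0.2208870205933267
```

All four bays are filled: offsets are 3 mm or less, tops are at 0.0857 m, and the stay is still locked. Next I'll push the knob.

```bash
cat > kp.py <<'E'
from h import *
def kpose(x,z,th,y=.290):
    "closed fingertip end at local x,y,z"
    f=fdir(th); return L2W(x,y,z)-.025*f, quat(f,np.cross(f,ey))
E
python3 - <<'E'
from kp import *
env.grab(10)
for th in (.7,.9,1.1,1.3,1.5):
    print(th,[None if (j:=env.solve_ik(*kpose(x,z,th))) is None else np.round(j,2).tolist() for x,z in ((-.15,.165),(-.09,.158),(-.03,.158),(0,.158))])
print(env.read_t(),env.read_grip_width())
E
```

```text
0.7 [[0.62, -0.29, 2.15, -0.55, 0.74, 0.88], [0.55, -0.14, 2.04, -0.52, 0.68, 0.82], [0.49, 0.0, 1.9, -0.48, 0.64, 0.75], [0.47, 0.07, 1.83, -0.46, 0.63, 0.71]]
0.9 [[0.7, -0.34, 2.3, -0.95, 0.63, 1.3], [0.61, -0.18, 2.18, -0.97, 0.53, 1.28], [0.54, -0.03, 2.05, -0.96, 0.47, 1.23], [0.52, 0.03, 1.98, -0.94, 0.45, 1.19]]
1.1 [None, None, None, None]
1.3 [[0.83, -0.12, 2.43, 4.35, 0.82, 2.34], [0.72, 0.01, 2.32, 4.21, 0.75, 2.43], [0.63, 0.13, 2.2, 4.11, 0.69, 2.47], [0.59, 0.18, 2.14, 4.07, 0.66, 2.49]]
1.5 [None, None, None, None]
53.9667 0.0004968322392264247
```

```bash
python3 - <<'E'
from kp import *
from knob import knob,door
th=.8
env.servo_line(env.read_tool_pos()+np.array([-.03,.0,.03]),rate=.15)
f=fdir(th)
env.move_to(*kpose(-.25,.22,.6,.31))
env.servo_line(*kpose(-.13,.155,th),rate=.15)
pp,d=env.grab_frame('wrist'); save('w17',pp)
pp,d=env.grab_frame('top'); save('t17',pp); cv2.imwrite('pics/t17c.png',cv2.resize(pp[130:300,120:400,::-1],None,fx=2.7,fy=2.7))
knob(); print(env.read_t(),env.read_wrist_force())
E
```

```text
knob 134 local -0.0556 [0.243 0.291 0.307] z [0.171 0.174 0.218]
56.5917 [-0.08711451 -0.66860788  0.22435077]
```

View pics/w17.png

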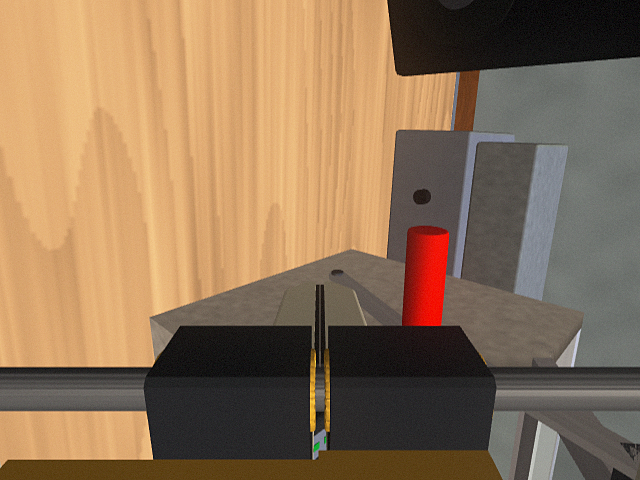

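View pics/t17c.png

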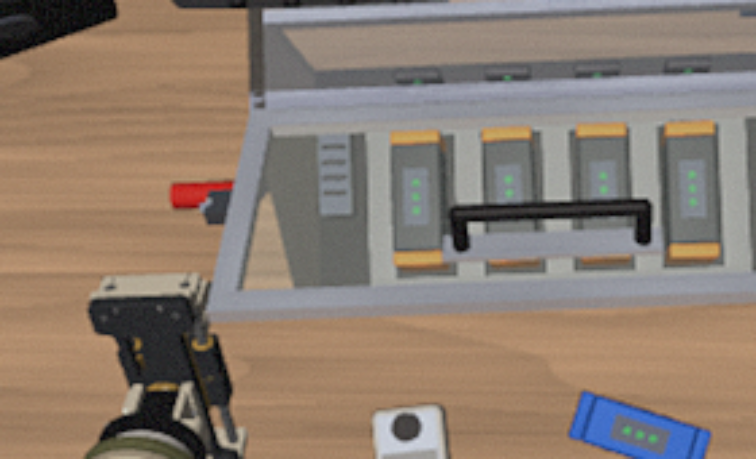

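```bash
python3 - <<'E'
from kp import *
from knob import knob,door
th=.8
for x in (-.10,-.08,-.06,-.045,-.035,-.025,-.015):
    env.servo_line(*kpose(x,.155,th),rate=.08); print(x,np.round(env.read_wrist_force(),1),round(env.read_t(),2)); knob()
door()
pp,d=env.grab_frame('scene'); save('s18',pp)
E
```

```text
-0.1 [-0.9  0.3 -0.3] 57.12
knob 133 local -0.0556 [0.244 0.29  0.308] z [0.17  0.174 0.221]
-0.08 [-0.6 -0.4  0.3] 57.57
knob 124 local -0.0551 [0.243 0.288 0.307] z [0.171 0.174 0.271]
-0.06 [-1.   0.1  0.4] 58.02
knob 108 local -0.0438 [0.249 0.275 0.304] z [0.174 0.178 0.181]
-0.045 [-0.1  0.7 -1.2] 58.41
knob 148 local -0.0287 [0.25  0.271 0.305] z [0.177 0.182 0.186]
-0.035 [0.1 0.2 0.6] 58.73
knob 143 local -0.0192 [0.25  0.269 0.303] z [0.179 0.183 0.186]
-0.025 [-0.2  0.2 -0.3] 59.06
knob 142 local -0.0111 [0.251 0.268 0.301] z [0.179 0.183 0.187]
-0.015 [-0.1 -0.4 -0.5] 59.38
knob 142 local -0.0021 [0.251 0.268 0.301] z [0.178 0.182 0.186]
door pts 10184 angle q 0.9847026117649513 z at hinge 0.2197473746807694
```

View pics/s18.png

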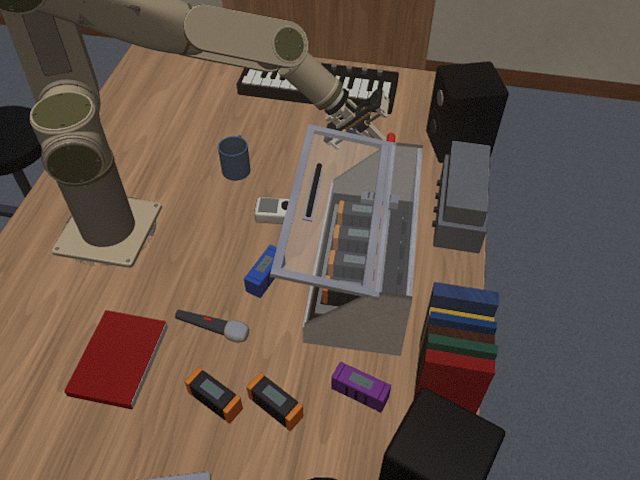

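```bash
python3 - <<'E'
from kp import *
from knob import knob,door
env.servo_line(*kpose(-.13,.165,.8),rate=.15)
env.servo_line(*kpose(-.25,.22,.6,.31),rate=.2)
print(env.read_t(),env.read_wrist_force()); knob()
env.move_to(*kpose(-.29,.42,.2,.1))
pp,d=env.grab_frame('scene'); save('s19',pp); print(env.read_t()); knob()
def dd():
    pp,d=env.grab_frame('top'); W=cloud('top',d)
    X=W@ex-s0;Y=W@ey-yc;Z=W[...,2]
    m=(abs(Y+.14)<.07)&(X<-.03)&(X>-.23)&(Z>.09)&(Z<.45)
    a,b=np.polyfit(X[m],Z[m],1)
    for i in range(6):
        r=abs(Z-a*X-b)<.008; a,b=np.polyfit(X[m&r],Z[m&r],1)
    print('door',m.sum(),(m&r).sum(),'q',np.pi/2+np.arctan(-a)-.744,b)
dd(); env.wait(.5); dd()
E
```

```text
61.2583 [-0.34887378  0.18933634  0.66607741]
knob 226 local 0.0164 [0.251 0.277 0.307] z [0.174 0.18  0.183]
62.4917
knob 227 local 0.0261 [0.251 0.277 0.307] z [0.171 0.176 0.18 ]
door 4776 4775 q 0.33006823085120396 0.21921721563569
door 4558 4558 q 0.2672047607015797 0.2191259760064155
```

View pics/s19.png

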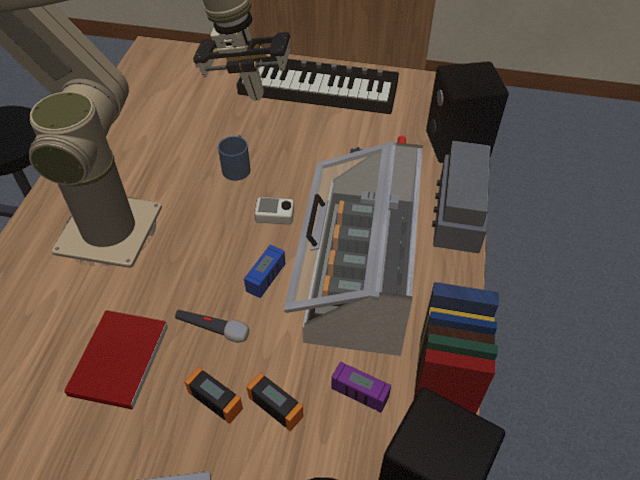

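```bash
cat > push.py <<'E'
from h import *
def dd():
    pp,d=env.grab_frame('top'); W=cloud('top',d)
    X=W@ex-s0;Y=W@ey-yc;Z=W[...,2]
    m=(abs(Y+.14)<.07)&(X<-.03)&(X>-.23)&(Z>.08)&(Z<.45)
    a,b=np.polyfit(X[m],Z[m],1)
    for i in range(6):
        r=abs(Z-a*X-b)<.008; a,b=np.polyfit(X[m&r],Z[m&r],1)
    q=np.pi/2+np.arctan(-a)-.744; print('door q',round(q,4),round(b,4),'t',round(env.read_t(),2)); return q
def ppose(q,gap,th,r=.175,y=.11):
    a=.744+q; dv=np.array([-np.sin(a),-np.cos(a)]); n=np.array([-np.cos(a),np.sin(a)])
    p=r*dv+(gap)*n; f=fdir(th)
    return L2W(p[0],y,.22+p[1])-.025*f, quat(f,np.cross(f,ey))
E
python3 - <<'E'
from push import *
q=dd(); env.wait(1); q=dd(); env.wait(.5); q=dd()
for th in (.4,.5,.6,.7): print(th,[env.solve_ik(*ppose(qq,g,th)) is not None for qq,g in ((q,.06),(q,.02),(.15,0),(0,0),(0,-.005))])
E
```

```text
door q 0.2617 0.2192 t 63.19
door q 0.1836 0.2191 t 64.24
door q 0.1565 0.2192 t 64.79
0.4 [True, True, True, True, True]
0.5 [True, True, True, True, True]
0.6 [True, True, True, True, True]
0.7 [True, True, True, True, True]
```

```bash
python3 - <<'E'
from push import *
th=.6
env.move_to(*ppose(.2,.09,th)); q=dd()
env.servo_line(*ppose(.2,.05,th),rate=.1); q=dd(); env.wait(.5); q=dd()
print(env.read_wrist_force())
pp,d=env.grab_frame('scene'); save('s20',pp)
E
```

```text
door q 0.1249 0.2192 t 65.83
door q 0.1137 0.2191 t 66.42
door q 0.1055 0.2192 t 66.97
[ 0.44782057 -0.62622612 -0.27394827]
```

View pics/s20.png

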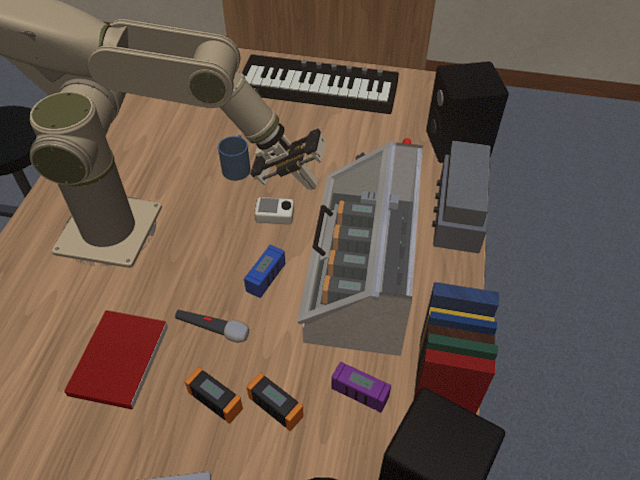

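```bash
python3 - <<'E'
from push import *
th=.6
env.servo_line(*ppose(.11,.02,th),rate=.08,until_force=10); print(env.read_wrist_force())
r=False
for qq,g in ((.06,.006),(.03,.005),(.0,.005),(0,.0),(0,-.004)):
    r=env.servo_line(*ppose(qq,g,th),rate=.03,until_force=25); print(qq,g,r,np.round(env.read_wrist_force(),1)); dd()
    if r: break
E
```

```text
[-0.50206726 -0.11802764 -0.91377022]
0.06 0.006 False [-0.2  0.4 -0.7]
door q 0.0877 0.219 t 68.71
0.03 0.005 False [0.3 0.2 0.3]
door q 0.0504 0.2191 t 69.12
0.0 0.005 False [-0.1  0.1  0.1]
door q 0.0191 0.2192 t 69.49
0 0.0 True [-17.9  -2.9  17. ]
door q 0.0027 0.2192 t 69.77
```

```bash
python3 - <<'E'
from push import *
from packs import find
th=.6
env.servo_line(*ppose(.0,.06,th),rate=.08); dd()
f=fdir(.2)
env.move_to(*ppose(.3,.12,.5)); 
env.move_to(tcp(np.array([.36,.25,.35]),fdir(0)),quat(fdir(0),ey))
dd(); env.wait(.5); dd()
pp,d=env.grab_frame('top'); save('t21',pp); 
for o in find(pp,d): print(o)
pp,d=env.grab_frame('scene'); save('s21',pp); print(env.read_wrist_force(),env.read_t())
E
```

```text
door q 0.003 0.2191 t 70.71
door q 0.0023 0.2192 t 72.43
door q 0.001 0.2195 t 72.98
(array([ 0.55097687, -0.3930885 ]), np.float32(-0.48914218), [np.float64(46.0), np.float64(120.0)], array([492.40858018, 247.22369765]))
(array([ 0.42143906, -0.40558615]), np.float32(-0.43939403), [np.float64(46.0), np.float64(120.0)], array([498.07114228, 301.86573146]))
[-0.18910294  0.02087792 -0.60965856] 73.0833
```

View pics/t21.png

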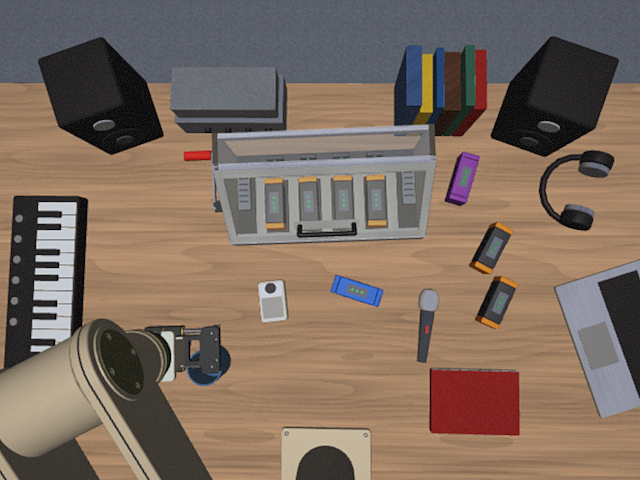

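View pics/s21.png

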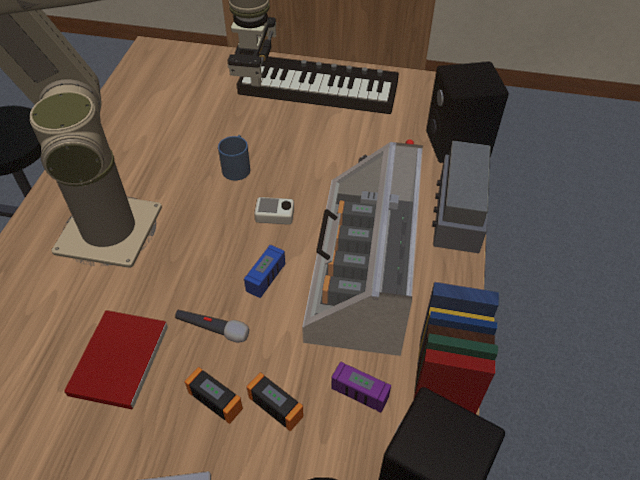

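The door is shut and all four bays are filled, with packs at top px (275,200), (309,200), (343,200) and (376,200). The two left-over spares are on the desk at (492,248) and (497,302). The microphone at (427,320) and the metronome at (272,300) haven't moved. The robot is clear of everything, so I'm handing in.

```bash
python3 - <<'E'
from h import *
env.hand_in()
E
```

```text
the job is handed in; nothing more can be done
```

I raised the door until the stay locked and put the two left-hand spares into empty bays 2 and 3. I then pushed the red knob, let the door sink and pressed it shut slowly. The job was handed in at about 73 s.

What the last checks showed:
- **Stay:** the door held at about 1.47 rad with the hand away, before and after the packs went in.
- **Packs:** after placing, all four packs were within 3 mm of their bay points, with their tops at 0.0857 m (0.086 m expected). The packs already charging in bays 0 and 1 had moved by less than 1 mm.
- **Pack tilt:** the fit gave side tilts of up to 0.044 rad, below the 0.06 limit. The largest was on the pack in bay 0, which the robot never touched. I took that as a measuring error at the pack edges and did not check it further.
- **Door:** it read 0.001 to 0.003 rad after I let go, which is shut. I closed it at low speed; the last press stopped at about 25 N.
- **Rest of the desk:** the two left-over spares, the microphone, the metronome and the blue and purple look-alikes are where they were, and the robot touches nothing.

One thing did not go as planned: an attempt to slide the fingers up off the bay 3 pack lifted it a few millimetres. I lowered it part-way and let go, and the check afterwards showed it seated.

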